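Hang a parts bin from the notched bench rail

TASK

Take the S-hook out of its wooden block, hang it over the bench rail and work it gently along the rail until it drops fully home in the rail's one notch, then let go of it. After that, hang the small parts bin by its bail from the hook's lower curl so that it hangs free and still. Handle the rail and hook gently, never pressing or shoving harder than about 2 kg, and leave the jar, the spool and the circuit board where they are.

Things in the scene. Friction and masses are not known exactly. Their poses are not given: they have to be found in the camera images.
- rail_mid (a point): Level steel bar (12 thick, 24 tall, 320 mm long) on two fixed posts. Point: midway between the posts, mid-thickness, at the bar's top edge, 260 mm above the table; y along the bar, x across it, away from the robot. The top edge has ONE notch, 11 mm wide, 9 deep. The bar is clamped at an unmeasured, varying offset: the notch lies anywhere in y = -40..+40 mm. It stays put if handled gently.
- stand: The rail's stand (bar and posts); origin on the table straight below rail_mid, same axes. Posts 22 mm wide (y), centred at y = -115 and +115 mm, at x = -13..+32 mm; they end 8 mm below the bar's top edge. A low cross-bar joins their feet behind, under 20 mm tall.
- hook_tab (a point): S-hook of 8 mm steel rod, about 100 g, in its x-z plane. Point: middle of the upright grip tab on its crown (22 mm in x, 10 in y, 54 tall; rod top 32 mm below the point, tab top 22 above). Grip across y. It starts upright, 30 mm deep in a slot of a fixed wooden block (80x56x40 mm); lifts straight out. It must hang with its axes along the rail's.
- hook_crown (a point): On the S-hook, 40 mm below hook_tab, same axes: underside of its straight crown, which rests on the bar's top edge or, home, on the notch floor. The upper curl opens downwards, inside x = -8..+8 mm; its free rear leg (+x) ends 22 mm below the crown; the front leg (-x) runs 60 mm down, then slants under the bar to the lower curl: bring it on from the robot side with the crown 25 to 38 mm above the bar, then lower.
- hook_curl (a point): On the S-hook, 119 mm below hook_crown, same axes: lowest point inside the lower curl. The curl opens upwards, inside x = -13..+13 mm. Its free tip is at x = -19 mm (robot side), top 25 mm above this point; the bail's middle goes in towards +x over the tip, 30 to 42 mm above this point, up to x = -6 mm, then down behind the tip. The rod is 8 mm thick below this point.
- bin_handle (a point): Open steel parts bin, 60 (x) x 64 (y) x 50 mm tall, about 0.13 kg, on the table. A black handle bar sticks out of its front (-x): 14 mm wide (y), 22 tall, ending 93 mm from the bin's centre. Point: on the handle, 75 mm in front of the bin's centre, 36 mm above its underside; z up. Grip across y.
- bail (a point): Middle of the level top bar of the bin's rigid bail (6 mm wire; top bar 44 mm long in y, legs 61 mm apart), above the bin's centre: 75 mm behind (+x) and 61 mm above bin_handle, 47 mm above the rim; same axes. Once hung it is about 3 mm above hook_curl.
- hook: The S-hook: origin and axes as hook_crown.
- bin: The parts bin: origin at the centre of its underside, axes as bin_handle.
- jar: Bystander: amber jar with black lid, 48 mm across, 55 mm tall; origin at its underside.
- spool: Bystander: grey spool, 56 mm across, 46 mm tall; origin at its underside.
- pcb: Bystander: green circuit board with a few parts on it, 70 x 50 mm, 18 mm tall, flat on the table; origin at its underside.
There are look-alikes about, which are no part of the job. Of the things like the bin, leave any that is yellow; of the rest the larger one is meant.

How it is judged (in metres and radians):
On the way, in this order (a step that is already met when the one before it is completed fails the run):
1. the S-hook hangs on the rail, dropped fully into the notch, and is let go of, while the bin is not yet on it (z of hook_crown in the frame of rail_mid between -0.013 and -0.006 m and x of hook_crown in the frame of rail_mid between -0.006 and 0.006 m and y of hook_crown in the frame of rail_mid between -0.055 and 0.055 m and angle between hook_crown's own z axis and vertical below 0.3 rad and contact force between the fingers and hook below 0.1 N and contact force between bin and hook below 0.05 N), for 0.2 s.
2. the bin hangs by its bail in the hook's lower curl (contact force between bin and hook above 0.4 N and distance between bail and hook_curl below 0.015 m and angle between bail's own z axis and vertical below 0.35 rad and height (world z) of bin_handle above 0.06 m), for 0.2 s.
At the end, for the whole second after the job is handed in: Hook crown in the notch (6-13 mm below the bar's top edge, 6 mm of its mid-plane, 55 mm of mid-rail), hook within 0.3 rad of upright; bin hanging on it (over 0.4 N, bail within 15 mm of the curl point, tilt under 0.35 rad, handle over 60 mm up); both slower than 0.03 m/s (all of step 2 and z of hook_crown in the frame of rail_mid between -0.013 and -0.006 m and x of hook_crown in the frame of rail_mid between -0.006 and 0.006 m and y of hook_crown in the frame of rail_mid between -0.055 and 0.055 m and angle between hook_crown's own z axis and vertical below 0.3 rad and linear speed of each of bin, hook below 0.03 m/s); the robot touches nothing.
It fails at once if the hook is pressed or shoved against the rail with more than 25 N (contact force between hook and stand above 25 N).
It fails at once if the bin is pressed against the hook or the rail with more than 25 N (contact force between bin and hook above 25 N or contact force between bin and stand above 25 N).
It fails at once if a bystander (jar, spool or circuit board) is moved more than 15 mm (distance of any of jar, spool, pcb from where it was at the start of the episode above 0.015 m).
It also fails if it takes over 64 s, if anything falls off the work surface, if the arm or the gripper's body presses on something with over 40 N, if the wrist force passes 120 N, or if a joint passes its speed limit or range.

ROBOT

A 6-joint arm with a two-finger parallel gripper is mounted at the origin on the work surface. World frame = base frame: x ahead of the robot, y to its left, z up, the work surface at z = 0. Lengths are in mm, angles in rad, forces in N, time in s.
With the tool pointing down it reaches from about 275 to 1000 mm from the base axis. Payload 8.4 kg.
Tool frame: the origin (TCP) lies at the very end of the fingers, on their centre line; the grasp point (between the pads) lies 19 mm behind it (r.pinch_z is the distance from the TCP to the grasp point, in mm); z points along the fingers, y is the direction in which the jaws open and shut (so a half turn about z gives the same grasp; the last joint's range is limited). The gripper opens to 85 mm and grips with 20 to 120 N. Pads are 22 mm wide; open, the fingers measure 114 mm over their backs; the gripper's body (76 mm by 85 mm) begins 54 mm behind the grasp point. The pads swing forward as they close: fully open they stand 13 mm farther back than shut.
Start: joints at [1.153, 0.353, 1.633, -0, 1.155, -0.002], TCP at [252.45, 571.749, 231.281] pointing down, gripper open.
Joint ranges: [-2.63, 2.63], [-0.92, 2.1], [0.06, 2.66], [-1.3, 4.44], [0, 2.69], [-3.02, 3.02]. Speed limits (rad/s): [2.22, 2.22, 2.79, 3.14, 3.14, 3.14].

INTERFACE

Orientations are given as [roll, pitch, yaw] about the fixed x, y, z axes, in that order (R = Rz(yaw) Ry(pitch) Rx(roll)).
In Python, from rig import r, optics gives the robot as it stands.
- The arm moves only by the shell command python3 -m creep 'ROWS' [FORCE]. ROWS is JSON, a list of rows, each an object with "dp": the shift along the tool's x, y, z in mm, a list of three; "angular": the turn, a rotation vector about the tool's x, y, z in rad, a list of three; "fingers": the finger opening in mm, from 0 to 85.4. In form: [{"dp": [dx, dy, dz], "angular": [wx, wy, wz], "fingers": fingers}, ...]. A call has 1 to 5 rows; each row is the pose to reach, as a shift and turn from the pose commanded when the call began, along the tool's axes at that moment; what a row does not reach only later rows make up. A row lasts 1/12 s, in which the tool goes at most 41.7 mm and 7.16 degrees, less where a joint would pass 70% of its speed; a pose out of reach is approached as far as the arm can. A call with a gripper value outside its range is refused whole. The fingers move at their own pace and stop on an object; FORCE is the grip in N (left out, the last holds). Time passes only in rows, so rows that repeat a pose let the fingers close. It gives the time, the measured TCP pose, the force and the opening at its end, in the units of the state.
- r.sense(): the state, without advancing time (a new reading comes with each control period).
- optics.grab_frame(name): name is "scene" or "top"; returns the picture (384x512x3 uint8, blue, green, red); there is no depth.
- optics.camera_params(name): a dict with "fx", "fy", "cx", "cy" (pixels), "eye" and "rotation" of the camera in the world. Camera axes: x right, y up, looking along -z (the intrinsics and any distortion apply to the point x, -y, -z); pixel columns grow to the right and rows downward; lengths in mm; the calibration is good to about 2 mm. A picture is of the moment at which its call begins. camera_params takes no time and is no camera call.
- r.sign_off(): hands the job in, once; it reports no verdict.
The state is a dict: "clock": time; "qpos": joint angles; "qvel": joint speeds; "joint_efforts": joint torques, N m; "eef_pos": TCP position; "tcp_rot": TCP orientation; "contact_force": force on the tool from outside, world axes, zero at the start; "wrist_torque": the same for the moment, N m; "opening": opening from 0.0 (shut) to 1.0 (fully open).
Only numpy, scipy, OpenCV 4.12 (cv2) and the standard library are available. Lean on these libraries where they do the work, as an engineer would, in place of code of your own. Each camera call takes 0.05 s, during which the arm holds its last target.

## Working session

There is one attempt and no reset: what is moved stays moved. The work goes in short steps, Python scripts to look and compute and a shell command to move; the robot and the scene stay as the last step left them, time stands still between calls to the robot, and variables do not carry over. Pictures are saved under pics/ and viewed, and the job is handed in when it is done.

```bash
ls; mkdir -p pics
python3 - <<'E'
from rig import r, optics
import cv2
print(r.sense())
for n in("scene","top"):
    p=optics.camera_params(n);print(n,p)
    f=optics.grab_frame(n);cv2.imwrite(f"pics/{n}0.png",f)
E
```

```text
pics
{'clock': 0.0, 'qpos': array([ 1.15259643e+00,  3.53634210e-01,  1.63416271e+00, -3.75170310e-06,
        1.15521765e+00, -2.42174448e-03]), 'qvel': array([ 0.00084394, -0.00028759, -0.00021086,  0.00083165,  0.00171104,
        0.00085962]), 'joint_efforts': array([-4.39956766e-04, -6.05254483e+01, -3.42069483e+01, -1.18316621e-04,
        9.48203669e-03, -1.96694270e-05]), 'eef_pos': array([252.24979413, 571.29002721, 230.55817219]), 'tcp_rot': array([-3.14017074e+00, -1.33020270e-08,  2.72581602e+00]), 'contact_force': array([-0.15557403, -0.79146728, -0.53206028]), 'wrist_torque': array([-0.05205735, -0.01981437, -0.03711303]), 'opening': 1.0023914228958015}
scene {'fx': 386.1419023751255, 'fy': 386.1419023751255, 'cx': 251.24698006533097, 'cy': 193.9476235028236, 'eye': array([1034.21789612,  647.05420244,  827.22773238]), 'rotation': array([ 0.93571895, -0.01267336,  2.57095141])}
top {'fx': 378.39251535927275, 'fy': 378.39251535927275, 'cx': 256.1106102863071, 'cy': 189.48218217213326, 'eye': array([ 471.00607533,  -89.17405621, 1118.32658332]), 'rotation': array([ 7.17925520e-02, -2.35333279e-04, -1.55609017e+00])}
```

View pics/scene0.png

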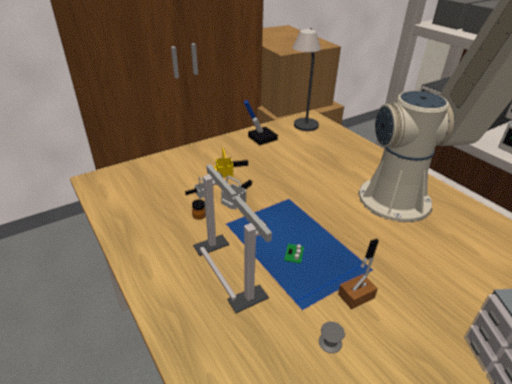

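View pics/top0.png

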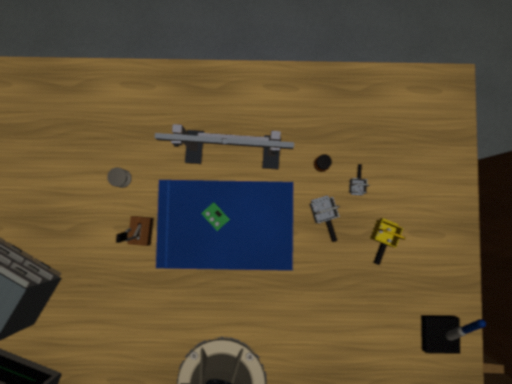

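```bash
cat > h.py <<'E'
import numpy as np, cv2
from scipy.spatial.transform import Rotation as R
from rig import r, optics
def cam(n):
    p=optics.camera_params(n); return p,R.from_euler('xyz',p['rotation']).as_matrix()
def ray(n,u,v):
    p,M=cam(n); d=np.array([(u-p['cx'])/p['fx'],-(v-p['cy'])/p['fy'],-1.]); d=M@d
    return p['eye'],d/np.linalg.norm(d)
def plane(n,u,v,z):
    e,d=ray(n,u,v); return e+d*(z-e[2])/d[2]
def proj(n,X):
    p,M=cam(n); c=M.T@(np.asarray(X,float)-p['eye']); return np.array([p['cx']+p['fx']*c[0]/-c[2],p['cy']-p['fy']*c[1]/-c[2]])
def tri(a,b):
    (e1,d1),(e2,d2)=ray('scene',*a),ray('top',*b)
    A=np.stack([d1,-d2],1); s=np.linalg.lstsq(A,e2-e1,rcond=None)[0]
    p1,p2=e1+d1*s[0],e2+d2*s[1]; return (p1+p2)/2,np.linalg.norm(p1-p2)
def crop(f,x0,y0,w,h,k,name):
    cv2.imwrite(name,cv2.resize(f[y0:y0+h,x0:x0+w],None,fx=k,fy=k,interpolation=cv2.INTER_CUBIC))
E
python3 - <<'E'
from h import *
print(proj('top',[0,0,0]),proj('scene',[0,0,0]))
t=cv2.imread('pics/top0.png');s=cv2.imread('pics/scene0.png')
a=cv2.resize(t[120:175,145:305],None,fx=5,fy=5,interpolation=cv2.INTER_CUBIC)
b=cv2.resize(t[150:270,300:410],None,fx=3.6,fy=3.6,interpolation=cv2.INTER_CUBIC)
c=cv2.resize(t[205:255,105:165],None,fx=6,fy=6,interpolation=cv2.INTER_CUBIC)
cv2.imwrite('pics/a.png',a);
h=max(b.shape[0],c.shape[0]);cv2.imwrite('pics/b.png',np.hstack([cv2.copyMakeBorder(i,0,h-i.shape[0],0,0,0) for i in(b,c)]))
crop(s,180,140,110,170,3.5,'pics/c.png');crop(s,330,230,60,80,7,'pics/d.png')
E
```

```text
[222.40583384 381.4010537 ] [393.7566825  198.62399879]
```

View pics/a.png

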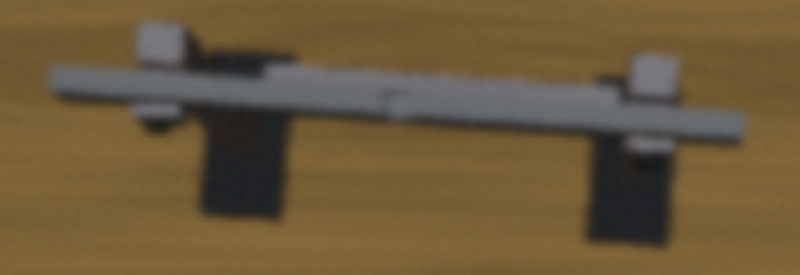

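View pics/b.png

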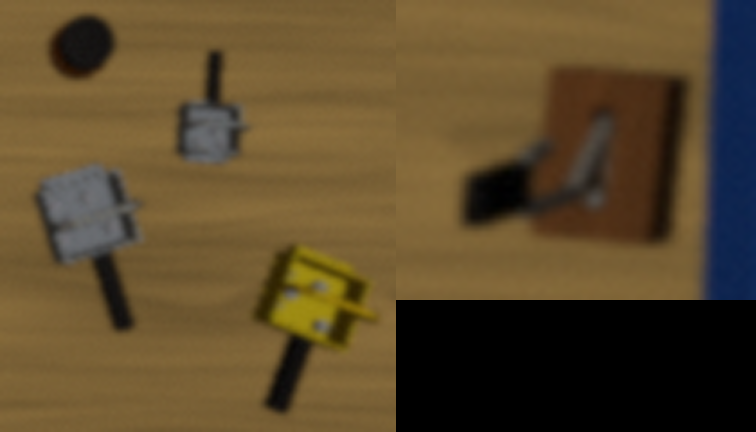

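View pics/c.png

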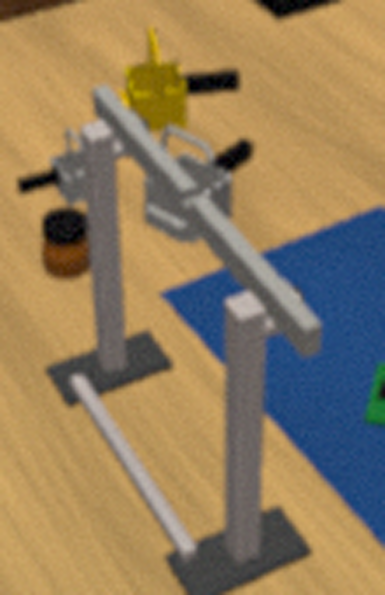

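View pics/d.png

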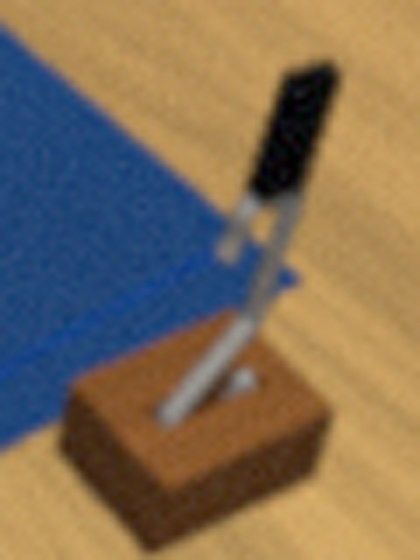

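Run:
```python
from h import *
t=cv2.imread('pics/top0.png');s=cv2.imread('pics/scene0.png')
np.set_printoptions(precision=1,suppress=True)
# rail
L=plane('top',155,136,260);Rr=plane('top',294,145,260);N=plane('top',224.6,140.6,260)
print('rail',L,Rr,(L+Rr)/2,np.linalg.norm(L-Rr),N)
hsv_t=cv2.cvtColor(t,cv2.COLOR_BGR2HSV);hsv_s=cv2.cvtColor(s,cv2.COLOR_BGR2HSV)
def comps(m,mn=15):
    n,l,st,c=cv2.connectedComponentsWithStats(m.astype(np.uint8))
    return [(st[i],c[i],l==i) for i in range(1,n) if st[i][4]>=mn]
for nm,im in(('top',t),('scene',s)):
    m=im.max(2)<45
    for st,c,_ in comps(m,15): print(nm,'dark',st,c)
for nm,h in(('top',hsv_t),('scene',hsv_s)):
    x0,y0,w,hh={'top':(105,205,60,50),'scene':(330,270,60,45)}[nm]
    print(nm);sub=h[y0:y0+hh,x0:x0+w]
    print(sub[hh//2,::3].tolist())
```

```text
rail [652.5 145.6 260. ] [ 636.3 -173.9  260. ] [644.4 -14.1 260. ] 319.8812529745279 [644.2 -14.5 260. ]
top dark [183 130  14   4  40] [189.4 132. ]
top dark [182 141  20  22 309] [193.2 151.4]
top dark [264 147  15  21 256] [270.3 158.1]
top dark [ 479  151   33  233 6737] [496.5 261.7]
top dark [315 155  16  15 176] [322.7 162.2]
top dark [358 165   3  14  31] [358.8 171.2]
top dark [148 219   5  25  53] [149.7 230.8]
top dark [326 221  10  20  91] [330.9 230.5]
top dark [117 232  18  10  91] [122.7 236.7]
top dark [374 244  12  20 109] [379.6 253.4]
top dark [   0  275   60   64 1454] [ 29.3 305.9]
top dark [ 422  316   38   37 1310] [439.6 334. ]
top dark [461 320  19  13 126] [470.6 326.7]
top dark [   0  351   61   33 1271] [ 23.6 371.6]
top dark [203 355   4  21  50] [204.3 364.3]
top dark [203 374  29  10 172] [216.6 380.3]
top dark [234 380   9   4  17] [237.9 382.1]
scene dark [312  53   2  11  17] [312.4  57.5]
scene dark [308  80   3  17  19] [309.4  88.4]
scene dark [307  99   2  15  18] [307.5 105.9]
scene dark [491 104  19  24 108] [501.1 118.2]
scene dark [376 114  
[... 664 characters left out ...]
  90] [198.1 204.8]
scene dark [366 240  12  18 109] [371.3 248.5]
top
[[19, 141, 130], [19, 144, 131], [19, 145, 132], [18, 144, 129], [19, 144, 122], [19, 142, 120], [19, 142, 113], [19, 82, 84], [13, 90, 51], [13, 180, 78], [13, 115, 84], [18, 54, 61], [13, 154, 78], [13, 179, 77], [13, 182, 73], [15, 181, 31], [18, 144, 113], [15, 77, 93], [110, 209, 77], [109, 213, 78]]
scene
[[107, 187, 124], [168, 27, 115], [18, 129, 180], [17, 165, 71], [14, 183, 71], [12, 172, 77], [13, 171, 143], [15, 181, 141], [14, 179, 137], [14, 172, 139], [15, 172, 139], [13, 164, 145], [15, 186, 136], [14, 171, 115], [11, 167, 87], [14, 146, 89], [18, 134, 198], [18, 131, 202], [18, 133, 193], [18, 130, 192]]
```

Run:
```python
from h import *
t=cv2.imread('pics/top0.png');s=cv2.imread('pics/scene0.png')
np.set_printoptions(precision=1,suppress=True)
print('tab',tri((371.3,248.5),(122,236.7)), plane('top',122,236.7,177),plane('scene',371.3,248.5,177))
h=cv2.cvtColor(t,cv2.COLOR_BGR2HSV)
m=((h[...,0]<16)&(h[...,1]>150)&(h[...,2]>50)&(h[...,2]<100)).astype(np.uint8);m[:205]=0;m[255:]=0;m[:,:115]=0;m[:,160:]=0
m=cv2.morphologyEx(m,cv2.MORPH_OPEN,np.ones((3,3)))
pts=cv2.findNonZero(m);q=cv2.convexHull(pts);rect=cv2.minAreaRect(q);print(rect)
c=[plane('top',*p,40) for p in cv2.boxPoints(rect)];c=np.array(c);print(c,c.mean(0),[np.linalg.norm(c[i]-c[i-1]) for i in range(4)],[np.arctan2(*(c[i]-c[i-1])[1::-1]) for i in range(4)])
# rail in scene, check
for P in([652.5,145.6,260],[636.3,-173.9,260],[644.2,-14.5,260]): print(proj('scene',P))
# bins in scene: grey bin mask rough
b=((h[...,1]<60)&(h[...,2]>60)).astype(np.uint8);b[:190]=0;b[230:]=0;b[:,:305]=0;b[:,345:]=0
print('bin',cv2.minAreaRect(cv2.findNonZero(b)))
d=(t.max(2)<45).astype(np.uint8);d[:221]=0;d[241:]=0;d[:,:326]=0;d[:,336:]=0
rr=cv2.minAreaRect(cv2.findNonZero(d));print('handle',rr,[plane('top',*p,47) for p in cv2.boxPoints(rr)])
```

```text
tab (array([417.6, 242.4, 170.8]), np.float64(3.092583059155228)) [416.8 241.3 177. ] [424.9 245.5 177. ]
((138.28659057617188, 230.42071533203125), (19.877676010131836, 27.276588439941406), 6.340191841125488)
[[391.8 274.9  40. ]
 [468.4 269.3  40. ]
 [463.  212.9  40. ]
 [386.4 218.8  40. ]] [427.4 244.   40. ] [np.float64(56.335781341178794), np.float64(76.77932971110266), np.float64(56.625302338133466), np.float64(76.74249212882691)] [np.float64(1.4759361427430902), np.float64(-0.07252126737643937), np.float64(-1.6662025858710698), np.float64(3.065308799226834)]
[271.  232.6]
[209.3 164.3]
[236.5 194.4]
bin ((324.8648986816406, 208.31082153320312), (24.335607528686523, 23.968000411987305), 72.89727020263672)
handle ((330.8500061035156, 230.55003356933594), (20.55480194091797, 4.427187919616699), 71.56504821777344) [array([ 460.4, -285.4,   47. ]), array([ 464.5, -297.2,   47. ]), array([ 410.1, -315.6,   47. ]), array([ 406. , -303.7,   47. ])]
```

Run:
```python
from h import *
s=cv2.imread('pics/scene0.png');t=cv2.imread('pics/top0.png')
crop(s,195,150,100,100,8,'pics/e.png');crop(t,300,185,50,60,10,'pics/f.png')
```

```text
(no output)
```

View pics/e.png

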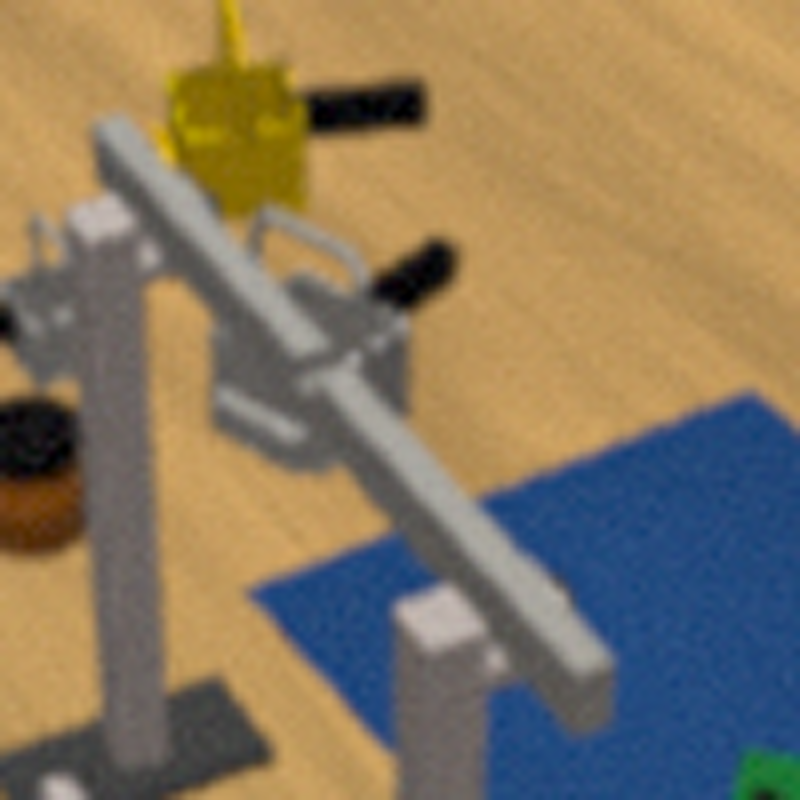

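View pics/f.png

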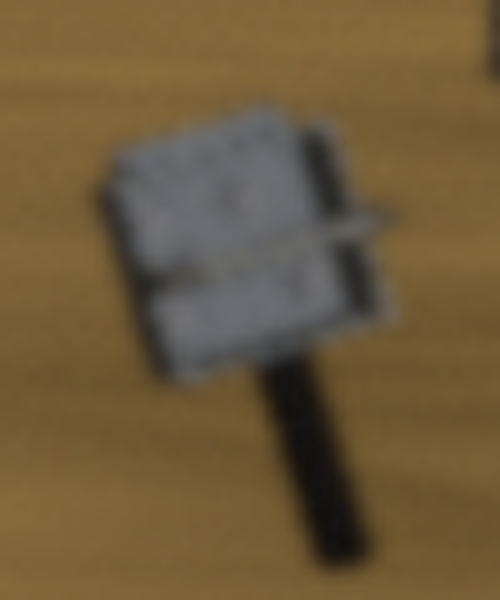

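Run:
```python
from h import *
np.set_printoptions(precision=1,suppress=True)
t=cv2.imread('pics/top0.png');s=cv2.imread('pics/scene0.png')
for nm,im,(x0,y0,w,h) in(('top',t,(112,228,26,18)),('scene',s,(362,236,20,26))):
    print(nm);print(im[y0:y0+h,x0:x0+w].max(2))
def box(C,yaw):
    M=R.from_euler('z',yaw).as_matrix()
    return [np.array(C)+M@np.array([a*11,b*5,c]) for a in(-1,1) for b in(-1,1) for c in(-27,22)]
for C in([418,243,177],[422,243,177]):
  for n in('top','scene'):
    q=np.array([proj(n,p) for p in box(C,-.0725)]); print(C,n,q.min(0),q.max(0),cv2.minAreaRect(q.astype(np.float32)))
```

```text
top
[[125 123 118 115 116 115 115 116 116 116 117 116 116 113 107  97  85  73
   70  73  77  80  81  83  81  81]
 [131 127 124 123 122 120 119 120 120 118 120 120 115 107  96  81  65  55
   60  69  78  80  81  82  82  80]
 [132 130 129 127 124 122 121 121 120 118 117 113 106  96  84  68  54  51
   59  69  78  80  81  84  81  73]
 [130 131 132 129 129 126 124 120 114 106 100  91  78  71  62  58  53  59
   68  75  79  79  80  82  79  69]
 [134 134 134 132 131 123 115 106  94  76  65  53  41  36  38  45  59  70
   77  79  80  80  80  81  75  61]
 [136 136 134 129 118 101  83  69  53  37  25  13  12  12  21  41  62  76
   81  82  79  79  81  78  68  52]
 [136 135 132 120  95  67  44  30  21  11   6   3   4   6  19  44  66  78
   81  79  80  78  80  77  62  43]
 [132 133 128 112  82  45  21  12   6   5   2   5   4   4  21  49  68  80
   81  76  71  71  72  66  52  39]
 [134 132 127 110  74  38  16   7   5   3   2   1   1   6  21  45  67  73
   72  67  57  55  52  52  49  49]
 [133 131 126 106  71  34  17  12   4   3   2   4   3   6  20  40  56  59
   56  51  45  43  43  48  57  67]
 [134 
[... 2987 characters left out ...]
  178 182]
 [104 109 123 136 161 177 167 129 108 110 132 167 179 180 178 176 169 178
  175 176]]
[418, 243, 177] top [115.5 231.2] [127.5 241.4] ((121.54024505615234, 236.2860870361328), (11.130084037780762, 10.58479118347168), 5.042782306671143)
[418, 243, 177] scene [365.5 237.4] [379.4 257.6] ((372.2950744628906, 247.4688720703125), (9.449357032775879, 21.697410583496094), 15.921717643737793)
[422, 243, 177] top [115.6 229.6] [127.6 239.8] ((121.60520935058594, 234.6615447998047), (11.131166458129883, 10.494022369384766), 5.04119348526001)
[422, 243, 177] scene [364.4 238. ] [378.2 258.3] ((371.12603759765625, 248.08876037597656), (9.47530460357666, 21.72113037109375), 15.810966491699219)
```

Run:
```python
from h import *
np.set_printoptions(precision=1,suppress=True)
for n,a,b,z in(('rear',(363,266.4),(129,230),117),('tip',(364.7,284.3),(137.8,238),41),('slant',(354.3,289.3),(139.8,224),42)):
    print(n,tri(a,b),plane('scene',*a,z),plane('top',*b,z))
```

```text
rear (array([432.5, 243.2, 117.6]), np.float64(3.5658337210919675)) [433.7 242.  117. ] [431.2 244.7 117. ]
tip (array([406.9, 244.6,  36.3]), np.float64(3.2051553245357374)) [412.1 246.2  41. ] [406.  244.3  41. ]
slant (array([445. , 241.5,  37.4]), np.float64(1.052471102027728)) [448.  244.2  42. ] [445.5 239.7  42. ]
```

```bash
cat >> h.py <<'E'
def go(pos,yaw,tilt=0.0,show=True):
    """target TCP pos; tool down, turned to yaw (tool x), tilt about tool y"""
    s=r.sense(); R0=R.from_euler('xyz',s['tcp_rot']); 
    Rt=R.from_euler('z',yaw)*R.from_euler('x',np.pi)*R.from_euler('y',tilt)
    d=R0.inv().apply(np.array(pos)-s['eef_pos']); w=(R0.inv()*Rt).as_rotvec()
    print('t',round(s['clock'],2),'at',s['eef_pos'].round(1),s['tcp_rot'].round(3),'q',s['qpos'].round(2),'op',round(s['opening'],3),'F',s['contact_force'].round(1))
    print('dp',d.round(1),'w',w.round(3),'rows',np.linalg.norm(d)/41.7,np.linalg.norm(w)/.125)
E
python3 -c "
from h import *
go([420,243,235],3.067)"
```

```text
t 0.1 at [252.3 571.4 230.6] [-3.14  -0.     2.726] q [ 1.15  0.35  1.63  0.    1.16 -0.  ] op 0.998 F [-0.4 -0.2 -0.2]
dp [-286.1 -232.6   -4.1] w [-0.001 -0.    -0.341] rows 8.842606391466163 2.7299029786316273
```

```bash
python3 -m creep '[{"dp":[-31,-25,-1],"angular":[0,0,-0.11],"fingers":85},{"dp":[-62,-50,-2],"angular":[0,0,-0.22],"fingers":85},{"dp":[-93,-75,-4],"angular":[0,0,-0.341],"fingers":85},{"dp":[-124,-100,-4],"angular":[0,0,-0.341],"fingers":85},{"dp":[-155,-125,-4],"angular":[0,0,-0.341],"fingers":85}]' && python3 -c "
from h import *
go([420,243,235],3.067)"
```

```text
clock: 0.52
eef_pos: [344.0, 393.1, 235.1]
tcp_rot: [-3.141, -0.0, 3.068]
contact_force: [0.3, 0.7, -0.1]
opening: 0.993
t 0.52 at [344.  393.1 235.1] [-3.141 -0.     3.068] q [ 0.85  0.19  1.85 -0.    1.11 -0.65] op 0.993 F [ 0.3  0.7 -0.1]
dp [-8.680e+01 -1.441e+02  1.000e-01] w [-0.    -0.     0.001] rows 4.033549790654272 0.009847491361707211
```

```bash
python3 -m creep '[{"dp":[-20,-33,0],"angular":[0,0,0],"fingers":85},{"dp":[-41,-67,0],"angular":[0,0,0],"fingers":85},{"dp":[-62,-101,0],"angular":[0,0,0],"fingers":85},{"dp":[-81,-134,0],"angular":[0,0,0],"fingers":85},{"dp":[-81,-134,0],"angular":[0,0,0],"fingers":85}]' && python3 -c "
from h import *
go([420,243,158],3.067)
f=optics.grab_frame('scene');crop(f,320,200,80,100,5,'pics/g.png')"
```

```text
clock: 0.93
eef_pos: [416.3, 250.0, 235.1]
tcp_rot: [-3.139, 0.001, 3.063]
contact_force: [-0.6, 0.4, -0.8]
opening: 0.994
t 0.93 at [416.3 250.  235.1] [-3.139e+00  1.000e-03  3.063e+00] q [ 0.54  0.13  1.92 -0.    1.09 -0.95] op 0.994 F [-0.6  0.4 -0.8]
dp [-4.2 -6.5 77.1] w [-0.002  0.001 -0.004] rows 1.8582959862463397 0.03555900748673265
```

View pics/g.png

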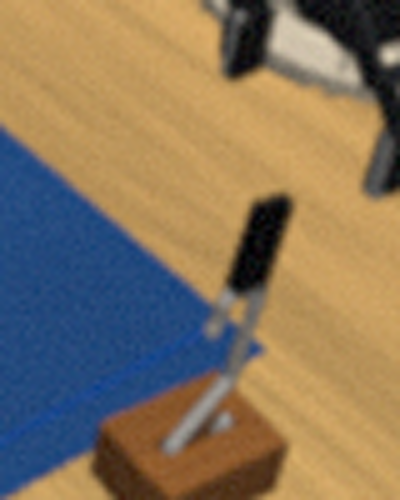

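```bash
python3 -c "
from h import *
for z in(235,248): print(proj('scene',[416.3,250,z]),proj('scene',[413,207.6,z]),proj('scene',[419,292.4,z]),proj('scene',[420,243,199]))"
```

```text
[380.35298877 230.16517933] [367.7131056  219.58424277] [394.05612254 241.38495517] [373.80821531 240.4149204 ]
[381.55175852 225.90811312] [368.76580875 215.37769519] [395.42041184 237.08092447] [373.80821531 240.4149204 ]
```

```bash
python3 -m creep '[{"dp":[-4,-6,25],"angular":[0,0,0],"fingers":85},{"dp":[-4,-6.5,55],"angular":[0,0,0],"fingers":80},{"dp":[-4,-6.5,77],"angular":[0,0,0],"fingers":70},{"dp":[-4,-6.5,77],"angular":[0,0,0],"fingers":60},{"dp":[-4,-6.5,77],"angular":[0,0,0],"fingers":50}]' 40 && python3 -c "
from h import *
go([420,243,158],3.067)
f=optics.grab_frame('scene');crop(f,320,200,80,100,5,'pics/g2.png')"
```

```text
clock: 1.4
eef_pos: [417.0, 248.6, 157.7]
tcp_rot: [-3.14, -0.002, 3.067]
contact_force: [0.6, -0.2, 0.4]
opening: 0.59
t 1.4 at [417.  248.6 157.7] [-3.140e+00 -2.000e-03  3.067e+00] q [ 0.53  0.23  1.99  0.    0.92 -0.96] op 0.59 F [ 0.6 -0.2  0.4]
dp [-3.4 -5.4 -0.3] w [-0.001 -0.002  0.   ] rows 0.15254327846606197 0.022640521805693724
```

View pics/g2.png

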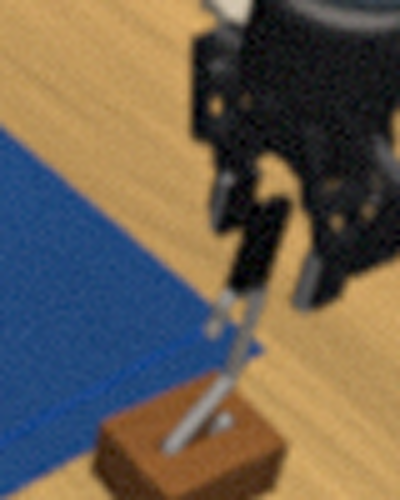

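```bash
python3 -c "
from h import *
for y in (243,248.6): print(proj('scene',[417,y,165]))
go([420,243,158],3.067)"; python3 -m creep '[{"dp":[0,0,0],"angular":[0,0,0],"fingers":50},{"dp":[0,0,0],"angular":[0,0,0],"fingers":50}]';  python3 -c "
from h import *
go([420,243,158],3.067)"
```

```text
[371.86026002 250.23990613]
[373.59876374 251.63661177]
t 1.45 at [417.9 249.1 158.8] [-3.142 -0.     3.068] q [ 0.53  0.23  1.99  0.    0.92 -0.96] op 0.585 F [ 1.  -0.1 -0.3]
dp [-2.5 -5.9  0.8] w [-0.    -0.     0.001] rows 0.15499498167104098 0.005228925738196783
clock: 1.62
eef_pos: [418.8, 249.2, 159.7]
tcp_rot: [3.14, 0.002, 3.067]
contact_force: [-0.5, 0.4, 0.7]
opening: 0.585
t 1.62 at [418.8 249.2 159.7] [3.140e+00 2.000e-03 3.067e+00] q [ 0.53  0.23  1.99  0.    0.92 -0.96] op 0.585 F [-0.5  0.4  0.7]
dp [-1.7 -6.1  1.7] w [0.001 0.002 0.   ] rows 0.15747458890011543 0.020208047136097463
```

```bash
python3 -m creep '[{"dp":[-1.5,-6,1],"angular":[0,0,0],"fingers":45},{"dp":[-1.5,-6,1],"angular":[0,0,0],"fingers":30},{"dp":[-1.5,-6,1],"angular":[0,0,0],"fingers":20}]' 50;  python3 -c "
from h import *
go([420,243,158],3.067)
f=optics.grab_frame('scene');crop(f,320,200,80,100,5,'pics/g3.png')"
```

```text
clock: 1.87
eef_pos: [419.3, 242.0, 157.7]
tcp_rot: [3.141, 0.001, 3.066]
contact_force: [0.2, -0.2, 0.1]
opening: 0.257
t 1.87 at [419.3 242.  157.7] [3.141e+00 1.000e-03 3.066e+00] q [ 0.52  0.23  2.   -0.    0.92 -0.98] op 0.257 F [ 0.2 -0.2  0.1]
dp [-0.7  1.  -0.3] w [ 0.     0.001 -0.001] rows 0.02969562415551453 0.00796775319750396
```

View pics/g3.png

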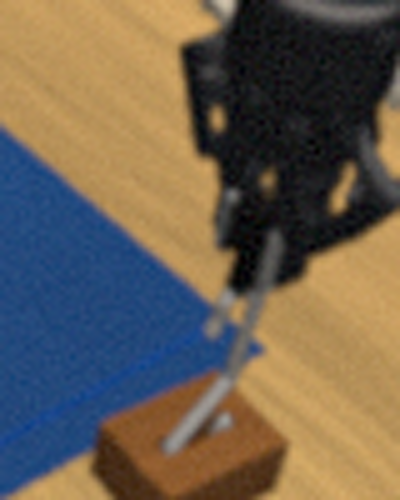

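Fingers straddle the tab (crop ~(255,240)). Close.

```bash
python3 -m creep '[{"dp":[0,0,0],"angular":[0,0,0],"fingers":10},{"dp":[0,0,0],"angular":[0,0,0],"fingers":4},{"dp":[0,0,0],"angular":[0,0,0],"fingers":4},{"dp":[0,0,0],"angular":[0,0,0],"fingers":4}]' 50;  python3 -c "
from h import *
go([420,243,158],3.067)"
```

```text
clock: 2.25
eef_pos: [419.2, 242.4, 157.5]
tcp_rot: [3.141, 0.0, 3.067]
contact_force: [-0.4, -0.1, 2.1]
opening: 0.111
t 2.25 at [419.2 242.4 157.5] [3.141 0.    3.067] q [ 0.52  0.23  2.   -0.    0.92 -0.97] op 0.111 F [-0.4 -0.1  2.1]
dp [-0.7  0.7 -0.5] w [ 0.  0. -0.] rows 0.026992082177463513 0.0032509246595308944
```

```bash
python3 -m creep '[{"dp":[0,0,-15],"angular":[0,0,0],"fingers":4},{"dp":[0,0,-45],"angular":[0,0,0],"fingers":4},{"dp":[0,0,-85],"angular":[0,0,0],"fingers":4},{"dp":[0,0,-125],"angular":[0,0,0],"fingers":4},{"dp":[0,0,-160],"angular":[0,0,0],"fingers":4}]' 50; python3 -m creep '[{"dp":[0,0,0],"angular":[0,0,0],"fingers":4},{"dp":[0,0,0],"angular":[0,0,0],"fingers":4}]' ; python3 -c "
from h import *
go([420,243,318],3.067)
f=optics.grab_frame('scene');crop(f,310,150,100,120,5,'pics/g4.png')
f=optics.grab_frame('top');crop(f,90,200,100,70,6,'pics/g5.png')"
```

```text
clock: 2.67
eef_pos: [418.8, 242.1, 319.4]
tcp_rot: [3.141, 0.0, 3.067]
contact_force: [1.0, -0.2, -0.4]
opening: 0.111
clock: 2.83
eef_pos: [419.9, 242.7, 319.0]
tcp_rot: [3.139, 0.003, 3.067]
contact_force: [0.4, 0.1, -1.4]
opening: 0.113
t 2.83 at [419.9 242.7 319. ] [3.139e+00 3.000e-03 3.067e+00] q [ 0.52  0.05  1.82  0.    1.27 -0.97] op 0.113 F [ 0.4  0.1 -1.4]
dp [-0.1  0.3  1. ] w [ 0.002  0.003 -0.   ] rows 0.024204058506222256 0.03127442596194272
```

View pics/g4.png

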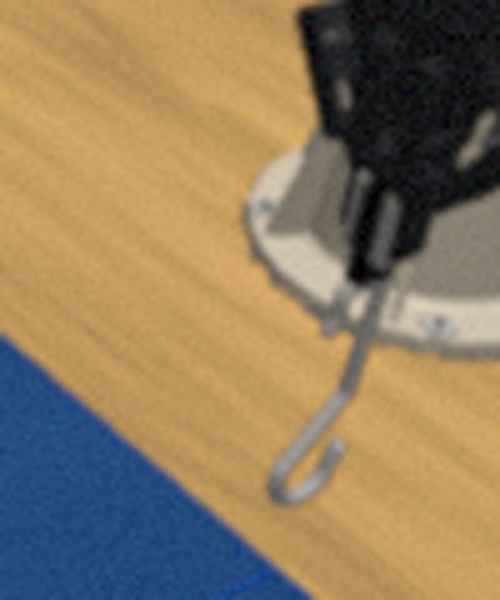

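View pics/g5.png

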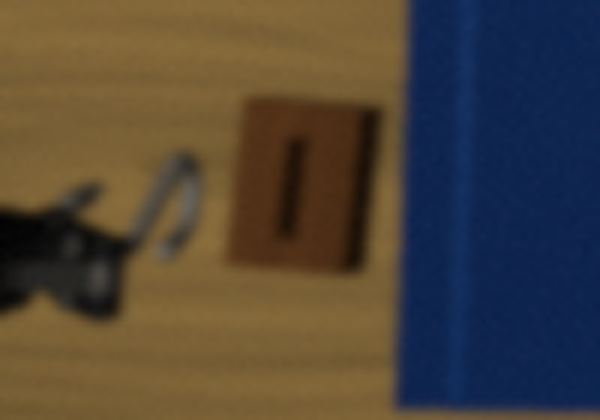

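Run:
```python
from h import *
np.set_printoptions(precision=1,suppress=True)
for n,a,b,z in(('rear',(376,216.4),(106.3,231.3),277),('tip',(377.6,239),(117.5,242.5),202),('slantR',(365.5,246.5),(120.5,226),200)):
    print(n,tri(a,b),plane('scene',*a,z),plane('top',*b,z))
print([proj(n,[420,242.5,338]) for n in('scene','top')])
# expected positions for upright hook, tab at (420,242.5,z)
M=R.from_euler('z',-.075).as_matrix()
for lab,l in(('rear',[12,0,-22]),('tip',[-17,0,-94]),('bot',[0,0,-123]),('rightcurl',[17,0,-115])):
    P=np.array([420,242.5,298])+M@l; print(lab,P,proj('scene',P),proj('top',P))
```

```text
rear (array([433.9, 241.2, 277.7]), np.float64(0.2742453992755141)) [432.9 240.8 277. ] [433.9 241.4 277. ]
tip (array([404.9, 243.6, 196.8]), np.float64(2.9062121510214793)) [411.6 246.3 202. ] [404.3 242.8 202. ]
slantR (array([443.5, 241.4, 189.9]), np.float64(0.19277304384791866)) [453.  247.8 200. ] [443.8 237.9 200. ]
[array([386.6, 193. ]), array([ 93.7, 239.3])]
rear [432.  241.6 276. ] [376.5 216.8] [106.4 232.2]
tip [403.  243.8 204. ] [379.5 236.5] [116.8 243.1]
bot [420.  242.5 175. ] [371.6 247.6] [121.9 235.4]
rightcurl [437.  241.2 183. ] [366.9 247.5] [121.5 228.6]
```

Run:
```python
from h import *
np.set_printoptions(precision=1,suppress=True)
print(tri((236,195.6),(224.6,140.6)))
M=R.from_euler('z',-.0507).as_matrix();N=np.array([644.3,-14.5,260])
P=N+M@[-80-1.5,7,20.5+31];print(P);go(P,np.pi-.0507)
```

```text
(array([645.3, -14.5, 256.6]), np.float64(0.9961345057945432))
[563.3  -3.4 311.5]
t 2.93 at [418.4 241.9 316. ] [-3.1 -0.   3.1] q [ 0.5  0.1  1.8  0.   1.3 -1. ] op 0.106 F [-0.1 -0.4 -1.8]
dp [-162.8 -233.7    4.5] w [-0. -0. -0.] rows 6.831983866767424 0.19322649686848747
```

```bash
python3 -m creep '[{"dp":[-22,-32,1],"angular":[0,0,-0.01],"fingers":4},{"dp":[-45,-65,2],"angular":[0,0,-0.024],"fingers":4},{"dp":[-68,-98,4],"angular":[0,0,-0.024],"fingers":4},{"dp":[-91,-131,4.5],"angular":[0,0,-0.024],"fingers":4},{"dp":[-114,-164,4.5],"angular":[0,0,-0.024],"fingers":4}]'; python3 -m creep '[{"dp":[-16,-23,0],"angular":[0,0,0],"fingers":4},{"dp":[-32,-46,0],"angular":[0,0,0],"fingers":4},{"dp":[-45,-64,0],"angular":[0,0,0],"fingers":4},{"dp":[-49,-70,0],"angular":[0,0,0],"fingers":4},{"dp":[-49,-70,0],"angular":[0,0,0],"fingers":4}]' ; python3 -c "
from h import *
import time
go([563.3,-3.4,311.5],3.091)
f=optics.grab_frame('scene');crop(f,190,110,130,140,5,'pics/g6.png')
f=optics.grab_frame('top');crop(f,150,110,150,110,5,'pics/g7.png')
go([563.3,-3.4,311.5],3.091)
"
```

```text
clock: 3.35
eef_pos: [519.9, 68.3, 310.3]
tcp_rot: [-3.141, -0.004, 3.091]
contact_force: [0.1, 0.7, -0.5]
opening: 0.114
clock: 3.77
eef_pos: [565.6, -3.5, 310.5]
tcp_rot: [-3.141, -0.004, 3.089]
contact_force: [-0.1, -0.1, -1.1]
opening: 0.111
t 3.77 at [565.6  -3.5 310.5] [-3.141 -0.004  3.089] q [-0.01  0.2   1.67 -0.    1.28 -1.53] op 0.111 F [-0.1 -0.1 -1.1]
dp [ 2.3 -0.  -1. ] w [-0.    -0.004 -0.002] rows 0.059483089307210156 0.03399053780754844
t 3.87 at [564.8  -1.7 311.3] [ 3.141e+00 -3.000e-03  3.090e+00] q [-0.01  0.19  1.67  0.    1.28 -1.53] op 0.113 F [ 0.2  0.7 -1.3]
dp [ 1.5 -1.8 -0.2] w [ 0.    -0.003 -0.001] rows 0.05552252913738918 0.024088715256522404
```

View pics/g6.png

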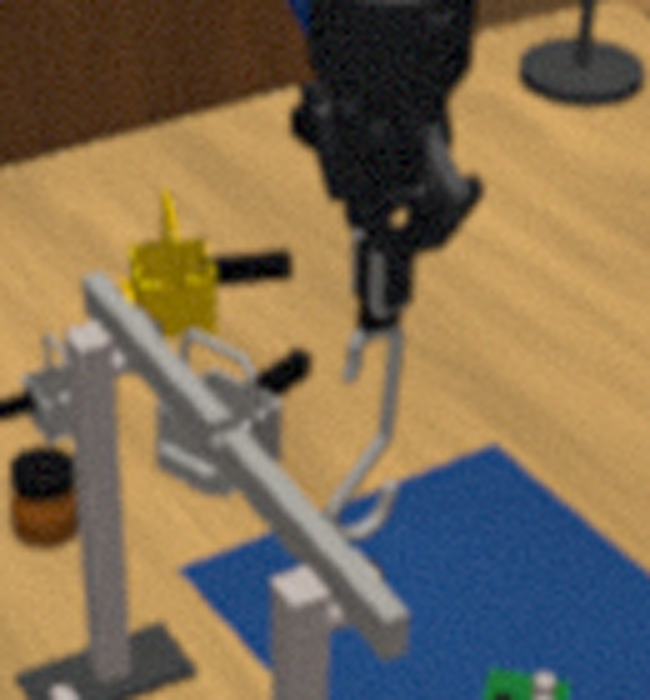

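View pics/g7.png

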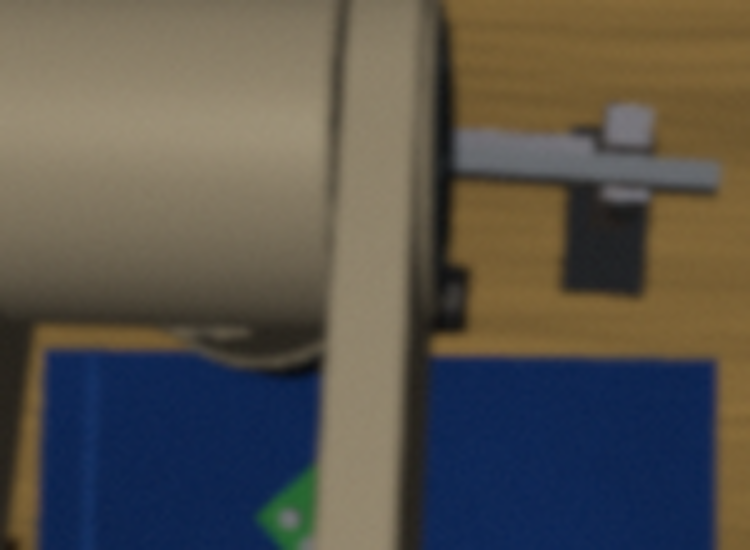

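Run:
```python
from h import *
np.set_printoptions(precision=1,suppress=True)
M=R.from_euler('z',-.0507).as_matrix()
C=np.array([564.8,-2.5,311])+M@[1.5,0,-20.5]
for lab,l in(('rear',[12,0,-22]),('tip',[-17,0,-94]),('crownmid',[0,0,4]),('kneefront',[-12,0,-58]),('rightcurl',[17,0,-115])):
    P=C+M@l; print(lab,P,proj('scene',P))
```

```text
rear [578.3  -3.2 268.5] [261.3 185.7]
tip [549.3  -1.7 196.5] [269.9 204.9]
crownmid [566.3  -2.6 294.5] [265.8 175.8]
kneefront [554.3  -2.  232.5] [268.9 194.5]
rightcurl [583.3  -3.4 175.5] [258.7 214.9]
```

```bash
python3 -m creep '[{"dp":[-20,0,0],"angular":[0,0,0],"fingers":4},{"dp":[-40,0,0],"angular":[0,0,0],"fingers":4},{"dp":[-60,0,0],"angular":[0,0,0],"fingers":4},{"dp":[-78,0,0],"angular":[0,0,0],"fingers":4},{"dp":[-78,0,0],"angular":[0,0,0],"fingers":4}]'; python3 -c "
from h import *
f=optics.grab_frame('scene');crop(f,190,110,100,120,6,'pics/g8.png')
for i in range(3):
  optics.grab_frame('scene');go([643,-7.5,311.5],3.091)
"
```

```text
clock: 4.28
eef_pos: [644.9, -4.6, 311.8]
tcp_rot: [3.141, -0.001, 3.092]
contact_force: [-1.3, 0.7, -2.3]
opening: 0.108
t 4.38 at [642.8  -4.9 312. ] [ 3.141e+00 -2.000e-03  3.092e+00] q [-0.01  0.32  1.5   0.    1.32 -1.53] op 0.111 F [-0.8 -0.3 -0.7]
dp [-0.3 -2.6  0.5] w [ 0.    -0.002  0.001] rows 0.06354402487979521 0.01685194595959156
t 4.43 at [642.5  -5.1 312.3] [ 3.141e+00 -1.000e-03  3.092e+00] q [-0.01  0.32  1.5   0.    1.32 -1.53] op 0.11 F [-0.8 -0.5 -0.5]
dp [-0.6 -2.4  0.8] w [ 0.    -0.001  0.001] rows 0.061423885837191126 0.013852070997992566
t 4.48 at [642.5  -5.3 312.6] [ 3.142e+00 -1.000e-03  3.092e+00] q [-0.01  0.32  1.5   0.    1.32 -1.53] op 0.111 F [-0.4  0.8 -1.7]
dp [-0.6 -2.1  1.1] w [ 0.    -0.001  0.001] rows 0.05894759402090044 0.009118403299727351
```

View pics/g8.png

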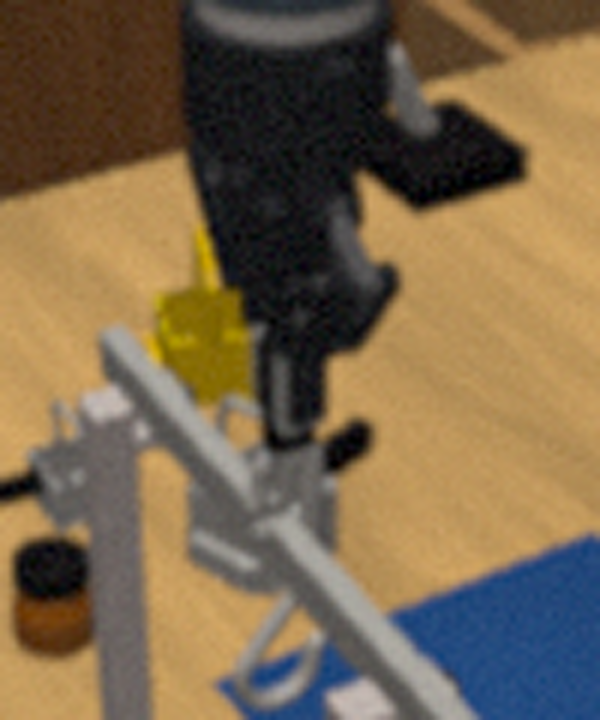

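```bash
python3 -m creep '[{"dp":[0,-1,3],"angular":[0,0,0],"fingers":4},{"dp":[0,-2,6],"angular":[0,0,0],"fingers":4},{"dp":[0,-2,9],"angular":[0,0,0],"fingers":4},{"dp":[0,-2,11],"angular":[0,0,0],"fingers":4},{"dp":[0,-2,11],"angular":[0,0,0],"fingers":4}]'; python3 -c "
from h import *
f=optics.grab_frame('scene');crop(f,215,165,50,60,12,'pics/g9.png')
go([643,-7.5,301],3.091)
"
```

```text
clock: 4.9
eef_pos: [643.2, -8.3, 301.2]
tcp_rot: [-3.142, -0.001, 3.091]
contact_force: [0.0, -0.1, -1.4]
opening: 0.112
t 4.95 at [643.4  -8.2 301.4] [ 3.142e+00 -1.000e-03  3.091e+00] q [-0.02  0.33  1.51  0.    1.3  -1.54] op 0.112 F [1.  0.5 0. ]
dp [0.4 0.7 0.4] w [ 0.    -0.001 -0.   ] rows 0.022302318672634304 0.00595490272626669
```

View pics/g9.png

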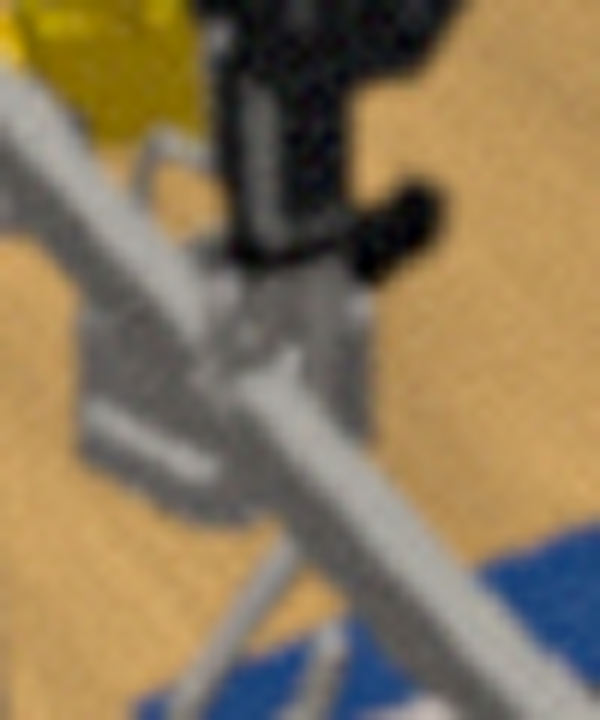

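```bash
python3 -m creep '[{"dp":[0,0,2],"angular":[0,0,0],"fingers":4},{"dp":[0,0,4],"angular":[0,0,0],"fingers":4},{"dp":[0,0,5],"angular":[0,0,0],"fingers":4},{"dp":[0,0,5],"angular":[0,0,0],"fingers":4}]';python3 -m creep '[{"dp":[0,0,2],"angular":[0,0,0],"fingers":4},{"dp":[0,0,4],"angular":[0,0,0],"fingers":4},{"dp":[0,0,5],"angular":[0,0,0],"fingers":4},{"dp":[0,0,5],"angular":[0,0,0],"fingers":4}]'; python3 -c "
from h import *
f=optics.grab_frame('scene');crop(f,215,165,50,60,12,'pics/g10.png')
go([643,-7.5,301],3.091)
"
```

```text
clock: 5.28
eef_pos: [643.5, -8.2, 296.4]
tcp_rot: [-3.142, -0.001, 3.091]
contact_force: [-0.1, 0.1, -0.8]
opening: 0.109
clock: 5.62
eef_pos: [643.8, -8.2, 291.5]
tcp_rot: [3.142, 0.0, 3.091]
contact_force: [2.0, -0.1, -1.5]
opening: 0.107
t 5.67 at [643.8  -8.2 291.6] [3.142 0.    3.091] q [-0.02  0.33  1.52  0.    1.28 -1.54] op 0.111 F [ 1.  -0.9 -1.1]
dp [ 0.9  0.6 -9.4] w [ 0.  0. -0.] rows 0.22581252010501993 0.002693872361491316
```

View pics/g10.png

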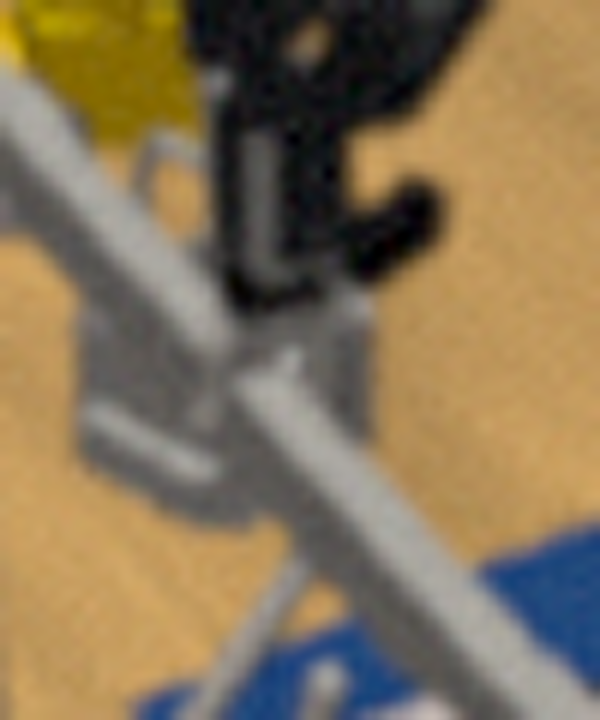

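```bash
python3 -m creep '[{"dp":[0,1,2],"angular":[0,0,0],"fingers":4},{"dp":[0,1.5,4],"angular":[0,0,0],"fingers":4},{"dp":[0,1.5,6],"angular":[0,0,0],"fingers":4},{"dp":[0,1.5,7.5],"angular":[0,0,0],"fingers":4},{"dp":[0,1.5,7.5],"angular":[0,0,0],"fingers":4}]';python3 -m creep '[{"dp":[0,0,1],"angular":[0,0,0],"fingers":4},{"dp":[0,0,1.5],"angular":[0,0,0],"fingers":4},{"dp":[0,0,1.5],"angular":[0,0,0],"fingers":4}]';python3 -m creep '[{"dp":[0,0,1],"angular":[0,0,0],"fingers":4},{"dp":[0,0,1],"angular":[0,0,0],"fingers":4}]'; python3 -c "
from h import *
f=optics.grab_frame('scene');crop(f,215,165,50,60,12,'pics/g11.png')
go([643,-7.5,301],3.091)
"
```

```text
clock: 6.08
eef_pos: [644.2, -6.6, 284.1]
tcp_rot: [3.142, 0.001, 3.091]
contact_force: [4.3, -0.6, -3.0]
opening: 0.108
clock: 6.33
eef_pos: [644.1, -6.7, 283.0]
tcp_rot: [3.142, 0.001, 3.091]
contact_force: [4.6, 0.1, 0.1]
opening: 0.105
clock: 6.5
eef_pos: [644.2, -6.7, 281.9]
tcp_rot: [-3.142, 0.001, 3.091]
contact_force: [5.4, 0.1, 1.5]
opening: 0.112
t 6.55 at [644.2  -6.7 281.9] [3.142e+00 1.000e-03 3.091e+00] q [-0.01  0.34  1.54 -0.    1.26 -1.53] op 0.108 F [5.2 0.6 0.5]
dp [  1.1  -0.8 -19.1] w [ 0.     0.001 -0.   ] rows 0.45840233495549715 0.008888824535959345
```

View pics/g11.png

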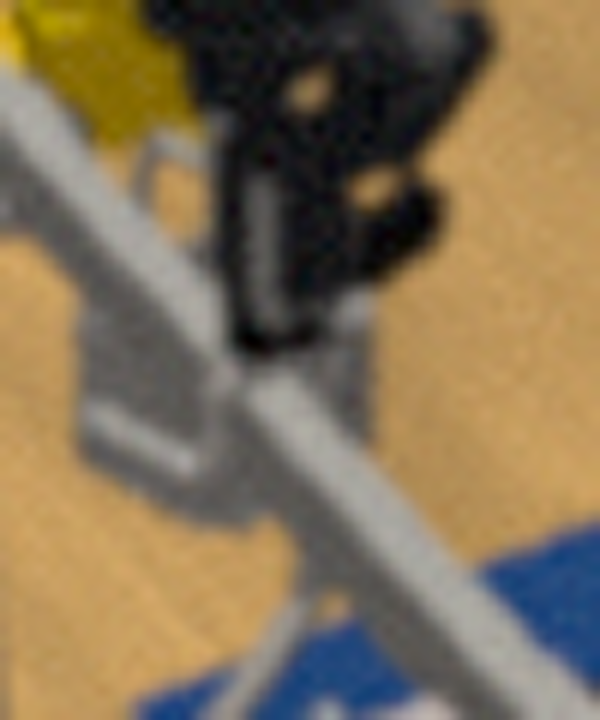

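```bash
python3 -m creep '[{"dp":[-0.7,0,0],"angular":[0,0,0],"fingers":4},{"dp":[-1.4,0,0],"angular":[0,0,0],"fingers":4},{"dp":[-1.4,0,0],"angular":[0,0,0],"fingers":4}]';python3 -m creep '[{"dp":[0,0,1],"angular":[0,0,0],"fingers":4},{"dp":[0,0,1],"angular":[0,0,0],"fingers":4}]'
```

```text
clock: 6.8
eef_pos: [644.6, -6.8, 281.4]
tcp_rot: [-3.142, -0.002, 3.091]
contact_force: [1.5, -0.2, 0.8]
opening: 0.112
clock: 6.97
eef_pos: [644.7, -6.7, 280.9]
tcp_rot: [-3.142, -0.001, 3.091]
contact_force: [0.2, 0.5, 2.9]
opening: 0.108
```

```bash
python3 -m creep '[{"dp":[0,-1,0],"angular":[0,0,0],"fingers":4},{"dp":[0,-2,0],"angular":[0,0,0],"fingers":4},{"dp":[0,-3,0],"angular":[0,0,0],"fingers":4},{"dp":[0,-3,0],"angular":[0,0,0],"fingers":4}]';python3 -m creep '[{"dp":[0,-0.7,0],"angular":[0,0,0],"fingers":4},{"dp":[0,-1.5,0],"angular":[0,0,0],"fingers":4},{"dp":[0,-1.5,0],"angular":[0,0,0],"fingers":4}]'
```

```text
clock: 7.3
eef_pos: [644.8, -10.1, 280.7]
tcp_rot: [-3.141, -0.0, 3.091]
contact_force: [-1.9, 0.1, 2.0]
opening: 0.108
clock: 7.55
eef_pos: [644.6, -11.6, 280.3]
tcp_rot: [-3.141, -0.001, 3.091]
contact_force: [1.4, -0.1, -0.6]
opening: 0.109
```

```bash
python3 -m creep '[{"dp":[0,0,0.7],"angular":[0,0,0],"fingers":4},{"dp":[0,0,1.3],"angular":[0,0,0],"fingers":4},{"dp":[0,0,1.3],"angular":[0,0,0],"fingers":4}]';python3 -m creep '[{"dp":[0,-0.7,0],"angular":[0,0,0],"fingers":4},{"dp":[0,-1.2,0],"angular":[0,0,0],"fingers":4},{"dp":[0,-1.2,0],"angular":[0,0,0],"fingers":4}]'
```

```text
clock: 7.8
eef_pos: [644.9, -11.6, 279.6]
tcp_rot: [-3.141, -0.0, 3.091]
contact_force: [-0.8, -1.3, 2.1]
opening: 0.11
clock: 8.05
eef_pos: [644.8, -12.5, 279.2]
tcp_rot: [3.141, -0.0, 3.091]
contact_force: [0.7, -1.3, -0.2]
opening: 0.108
```

```bash
python3 -m creep '[{"dp":[0,0,0.7],"angular":[0,0,0],"fingers":4},{"dp":[0,0,1.2],"angular":[0,0,0],"fingers":4},{"dp":[0,0,1.2],"angular":[0,0,0],"fingers":4}]';python3 -m creep '[{"dp":[0,-0.7,0],"angular":[0,0,0],"fingers":4},{"dp":[0,-1.2,0],"angular":[0,0,0],"fingers":4},{"dp":[0,-1.2,0],"angular":[0,0,0],"fingers":4}]'; python3 -m creep '[{"dp":[0,0,0.7],"angular":[0,0,0],"fingers":4},{"dp":[0,0,1.2],"angular":[0,0,0],"fingers":4},{"dp":[0,0,1.2],"angular":[0,0,0],"fingers":4}]'
```

```text
clock: 8.3
eef_pos: [644.9, -12.8, 278.3]
tcp_rot: [-3.141, 0.0, 3.091]
contact_force: [0.6, -2.9, 1.3]
opening: 0.116
clock: 8.55
eef_pos: [644.6, -13.4, 278.0]
tcp_rot: [3.141, -0.001, 3.091]
contact_force: [-0.2, 0.8, -0.6]
opening: 0.107
clock: 8.8
eef_pos: [644.7, -13.5, 276.8]
tcp_rot: [3.141, -0.0, 3.091]
contact_force: [0.7, 0.3, -1.0]
opening: 0.112
```

Dropping into the notch (crown ~4 mm below bar top, no force). Lower further.

```bash
python3 -m creep '[{"dp":[0,0,1],"angular":[0,0,0],"fingers":4},{"dp":[0,0,2],"angular":[0,0,0],"fingers":4},{"dp":[0,0,2],"angular":[0,0,0],"fingers":4}]';python3 -m creep '[{"dp":[0,0,1],"angular":[0,0,0],"fingers":4},{"dp":[0,0,1.5],"angular":[0,0,0],"fingers":4},{"dp":[0,0,1.5],"angular":[0,0,0],"fingers":4}]'; python3 -m creep '[{"dp":[0,0,0.7],"angular":[0,0,0],"fingers":4},{"dp":[0,0,1.2],"angular":[0,0,0],"fingers":4},{"dp":[0,0,1.2],"angular":[0,0,0],"fingers":4}]'
```

```text
clock: 9.05
eef_pos: [644.8, -13.6, 275.0]
tcp_rot: [3.141, 0.0, 3.091]
contact_force: [0.3, 0.8, -0.0]
opening: 0.108
clock: 9.3
eef_pos: [645.0, -13.6, 274.5]
tcp_rot: [3.141, 0.001, 3.091]
contact_force: [-1.8, 0.4, 6.3]
opening: 0.112
clock: 9.55
eef_pos: [644.9, -14.4, 272.5]
tcp_rot: [-3.14, 0.001, 3.091]
contact_force: [0.9, -3.2, 1.2]
opening: 0.107
```

```bash
python3 -m creep '[{"dp":[0,0,0.6],"angular":[0,0,0],"fingers":4},{"dp":[0,0,1],"angular":[0,0,0],"fingers":4},{"dp":[0,0,1],"angular":[0,0,0],"fingers":4}]'; python3 -c "
from h import *
f=optics.grab_frame('scene');crop(f,215,165,50,60,12,'pics/g12.png')
go([644.7,-14,272],3.091)
"
```

```text
clock: 9.8
eef_pos: [645.0, -14.3, 271.9]
tcp_rot: [-3.141, 0.001, 3.091]
contact_force: [-0.2, -5.3, 5.4]
opening: 0.111
t 9.85 at [645.  -14.3 271.9] [-3.141e+00  1.000e-03  3.091e+00] q [-0.02  0.35  1.54 -0.    1.25 -1.54] op 0.108 F [-0.6 -5.3  4. ]
dp [ 0.3  0.3 -0.1] w [-0.001  0.001 -0.   ] rows 0.010904112820255798 0.010313809494015638
```

View pics/g12.png

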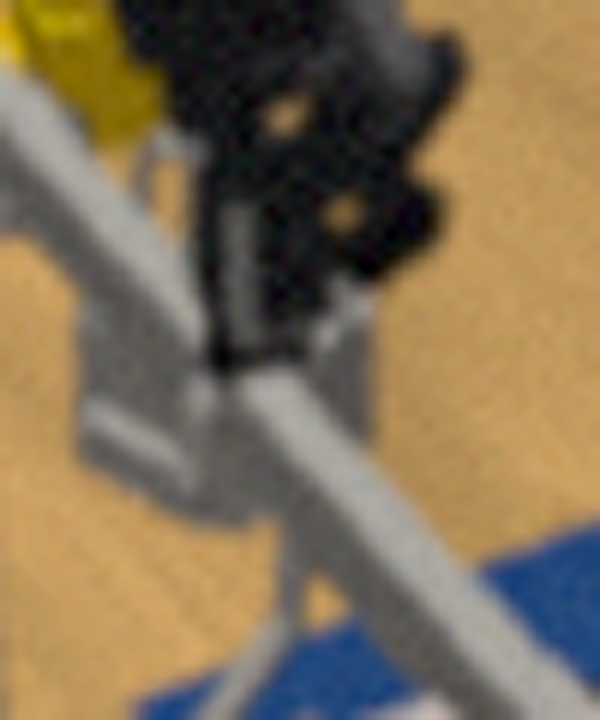

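```bash
python3 -m creep '[{"dp":[0,-0.4,0],"angular":[0,0,0],"fingers":4},{"dp":[0,-0.8,0],"angular":[0,0,0],"fingers":4},{"dp":[0,-0.8,0],"angular":[0,0,0],"fingers":4}]'; python3 -m creep '[{"dp":[0,0,0.5],"angular":[0,0,0],"fingers":4},{"dp":[0,0,0.5],"angular":[0,0,0],"fingers":4}]'
```

```text
clock: 10.1
eef_pos: [645.0, -14.4, 271.9]
tcp_rot: [3.141, 0.001, 3.091]
contact_force: [-0.9, -2.0, 5.4]
opening: 0.107
clock: 10.27
eef_pos: [645.0, -14.4, 271.8]
tcp_rot: [3.141, 0.001, 3.091]
contact_force: [-1.8, -2.8, 7.7]
opening: 0.11
```

```bash
python3 -m creep '[{"dp":[0,0,-0.3],"angular":[0,0,0],"fingers":11},{"dp":[0,0,-0.3],"angular":[0,0,0],"fingers":14},{"dp":[0,0,-0.3],"angular":[0,0,0],"fingers":25},{"dp":[0,0,-0.3],"angular":[0,0,0],"fingers":40},{"dp":[0,0,-0.3],"angular":[0,0,0],"fingers":60}]'; python3 -m creep '[{"dp":[0,0,0],"angular":[0,0,0],"fingers":60},{"dp":[0,0,0],"angular":[0,0,0],"fingers":60}]';python3 -c "
from h import *
f=optics.grab_frame('scene');crop(f,200,150,70,80,9,'pics/g13.png')
go([644.7,-14,345],3.091)
"
```

```text
clock: 10.68
eef_pos: [644.6, -14.2, 270.8]
tcp_rot: [3.141, -0.001, 3.091]
contact_force: [-0.7, 0.2, 0.9]
opening: 0.559
clock: 10.85
eef_pos: [644.7, -14.4, 271.1]
tcp_rot: [3.142, -0.0, 3.091]
contact_force: [-0.4, 0.8, 0.6]
opening: 0.7
t 10.9 at [644.7 -14.4 271.1] [ 3.142 -0.     3.091] q [-0.02  0.35  1.55  0.    1.25 -1.54] op 0.703 F [ 0.8 -0.3  0.1]
dp [  0.1   0.4 -73.9] w [ 0. -0. -0.] rows 1.7720339606255748 0.0018601624705386192
```

View pics/g13.png

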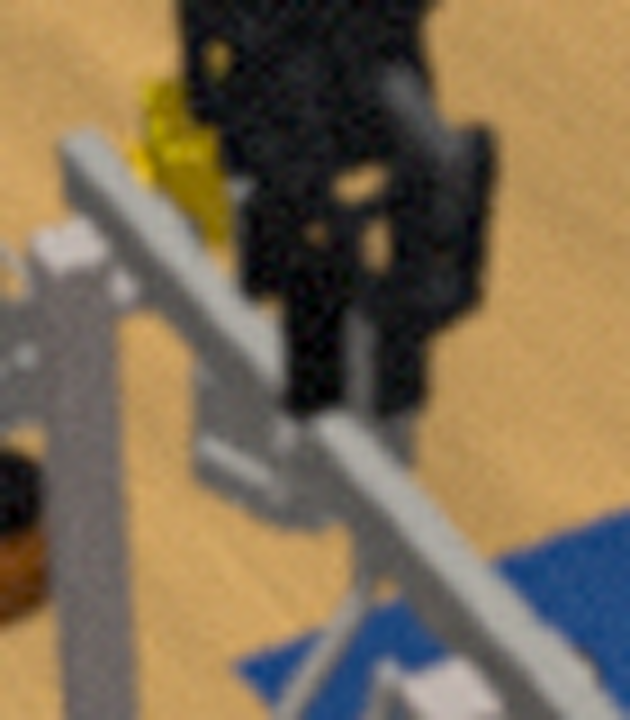

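```bash
python3 -m creep '[{"dp":[0,0,-15],"angular":[0,0,0],"fingers":60},{"dp":[0,0,-35],"angular":[0,0,0],"fingers":60},{"dp":[0,0,-65],"angular":[0,0,0],"fingers":60},{"dp":[20,0,-80],"angular":[0,0,0],"fingers":60},{"dp":[55,-10,-80],"angular":[0,0,0],"fingers":60}]'; python3 -c "
from h import *
go([420,-150,330],3.091)
"
```

```text
clock: 11.32
eef_pos: [592.5, -20.8, 354.7]
tcp_rot: [3.141, 0.007, 3.092]
contact_force: [-0.8, -0.7, -0.1]
opening: 0.708
t 11.32 at [592.5 -20.8 354.7] [3.141 0.007 3.092] q [-0.04  0.21  1.56  0.    1.37 -1.56] op 0.708 F [-0.8 -0.7 -0.1]
dp [ 166.  -137.7   23.4] w [0.001 0.007 0.001] rows 5.202577554952128 0.05547666025229844
```

```bash
python3 -m creep '[{"dp":[30,-25,4],"angular":[0,0,0],"fingers":60},{"dp":[62,-50,10],"angular":[0,0,0],"fingers":60},{"dp":[94,-75,16],"angular":[0,0,0],"fingers":60},{"dp":[125,-100,22],"angular":[0,0,0],"fingers":60},{"dp":[156,-125,22],"angular":[0,0,0],"fingers":60}]'; python3 -m creep '[{"dp":[20,-35,0],"angular":[0,0,-0.12],"fingers":60},{"dp":[20,-70,0],"angular":[0,0,-0.24],"fingers":60},{"dp":[20,-100,0],"angular":[0,0,-0.36],"fingers":60}]'
python3 - <<'E'
from h import *
np.set_printoptions(precision=1,suppress=True)
f=optics.grab_frame('scene');crop(f,190,140,90,110,6,'pics/g14.png')
t=optics.grab_frame('top');crop(t,150,110,200,150,4,'pics/g15.png')
print('bin rim c',plane('top',324.9,208.3,50))
E
python3 -c "
from h import *
go([426,-302,200],np.pi+.32,-.3)
"
```

```text
clock: 11.73
eef_pos: [424.9, -138.9, 328.1]
tcp_rot: [3.141, -0.001, 3.091]
contact_force: [0.3, -0.7, -0.0]
opening: 0.699
clock: 11.98
eef_pos: [400.9, -236.8, 329.9]
tcp_rot: [-3.14, 0.001, -2.853]
contact_force: [1.5, 0.4, 0.4]
opening: 0.704
bin rim c [ 497.5 -283.1   50. ]
t 12.08 at [ 401.8 -239.3  329.6] [-3.139  0.    -2.855] q [-0.54  0.01  1.83 -0.    1.3  -2.4 ] op 0.705 F [ 1.  -0.2 -0.7]
dp [ -5.5 -66.7 129.7] w [-0.007 -0.3   -0.033] rows 3.501101730252299 2.413415502354572
```

View pics/g14.png

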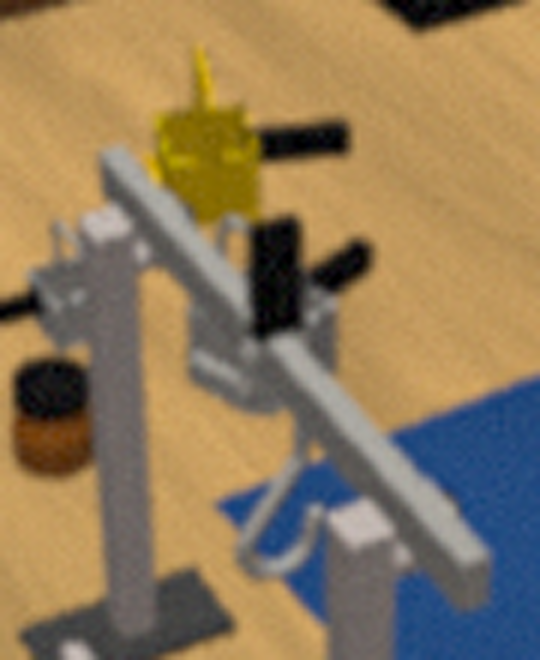

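View pics/g15.png

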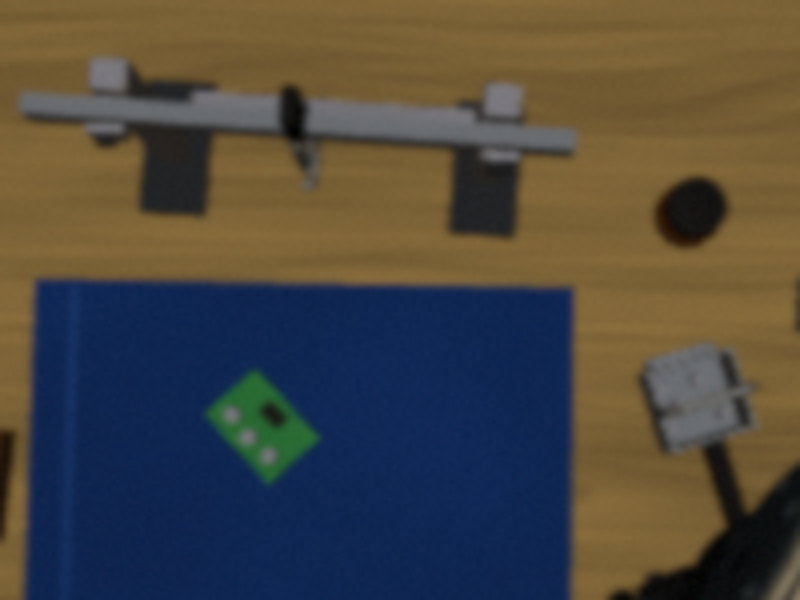

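Run:
```python
from h import *
np.set_printoptions(precision=1,suppress=True)
print('tip',tri((242.5,225.8),(227.5,156.3)))
M=R.from_euler('z',-.0507).as_matrix();C=np.array([646.2,-14.5,251.2])
for lab,l in(('tip',[-17,0,-96]),('tabtop',[0,0,62]),('bot',[0,0,-123])):
    P=C+M@l;print(lab,P,proj('scene',P),proj('top',P))
# bin: handle geometry
c=np.array([496.5,-281.5]);
for yaw in(.30,.32,.34):
    Mb=R.from_euler('z',yaw).as_matrix()
    for lab,l in(('hend',[-93,0,47]),('h30',[-30,0,47]),('bailL',[0,22,97]),('bailR',[0,-22,97])):
        P=np.array([*c,0])+Mb@l;print(yaw,lab,P,proj('top',P),proj('scene',P))
```

```text
tip (array([626.3, -13.8, 149.4]), np.float64(1.9597460030299332))
tip [629.2 -13.6 155.2] [242.  224.6] [227.5 154.5]
tabtop [646.2 -14.5 313.2] [235.6 176.7] [222.6 134.7]
bot [646.2 -14.5 128.2] [236.4 234.3] [228.7 149.8]
0.3 hend [ 407.7 -309.    47. ] [333.9 240.4] [251.5 180. ]
0.3 h30 [ 467.8 -290.4   47. ] [327.3 218.9] [239.9 187.7]
0.3 bailL [ 490.  -260.5   97. ] [319.7 210.6] [238.8 181.9]
0.3 bailR [ 503.  -302.5   97. ] [335.3 206. ] [229.  177.1]
0.32 hend [ 408.2 -310.8   47. ] [334.5 240.2] [251.1 179.8]
0.32 h30 [ 468.  -290.9   47. ] [327.5 218.8] [239.7 187.6]
0.32 bailL [ 489.6 -260.6   97. ] [319.7 210.7] [238.9 181.9]
0.32 bailR [ 503.4 -302.4   97. ] [335.2 205.8] [229.  177.1]
0.34 hend [ 408.8 -312.5   47. ] [335.1 240. ] [250.7 179.6]
0.34 h30 [ 468.2 -291.5   47. ] [327.7 218.7] [239.6 187.6]
0.34 bailL [ 489.2 -260.8   97. ] [319.8 210.9] [238.9 181.8]
0.34 bailR [ 503.8 -302.2   97. ] [335.2 205.7] [228.9 177.2]
```

```bash
python3 -c "
from h import *
go([430.6,-303.3,110],np.pi+.32,-.3)
"; python3 -m creep '[{"dp":[-2,-20,35],"angular":[0,-0.1,-0.01],"fingers":60},{"dp":[-4,-40,75],"angular":[-0.005,-0.2,-0.02],"fingers":60},{"dp":[-6,-55,110],"angular":[-0.007,-0.3,-0.033],"fingers":60},{"dp":[-9,-67,145],"angular":[-0.007,-0.3,-0.033],"fingers":60},{"dp":[-9,-67,180],"angular":[-0.007,-0.3,-0.033],"fingers":60}]'; python3 -m creep '[{"dp":[0,0,0],"angular":[0,0,0],"fingers":60}]'; python3 -c "
from h import *
go([430.6,-303.3,110],np.pi+.32,-.3)
f=optics.grab_frame('scene');crop(f,205,140,70,70,9,'pics/g16.png')
go([430.6,-303.3,20],np.pi+.32,-.3)
"
```

```text
t 12.08 at [ 401.8 -239.3  329.6] [-3.139  0.    -2.855] q [-0.54  0.01  1.83 -0.    1.3  -2.4 ] op 0.705 F [ 1.  -0.2 -0.7]
dp [ -9.5 -69.1 219.7] w [-0.007 -0.3   -0.033] rows 5.528541008729225 2.413415502354572
clock: 12.5
eef_pos: [429.6, -299.5, 147.8]
tcp_rot: [3.141, 0.301, -2.831]
contact_force: [0.2, 0.5, -0.0]
opening: 0.701
clock: 12.58
eef_pos: [426.4, -294.8, 143.2]
tcp_rot: [3.129, 0.295, -2.831]
contact_force: [-1.9, 1.0, -1.0]
opening: 0.701
t 12.58 at [ 426.4 -294.8  143.2] [ 3.129  0.295 -2.831] q [-0.78  0.25  2.05  0.4   0.75 -2.95] op 0.701 F [-1.9  1.  -1. ]
dp [ 8.4 -9.8 32.1] w [ 0.009 -0.005 -0.009] rows 0.8290071828144905 0.11146994082917376
t 12.63 at [ 427.8 -295.3  146.4] [ 3.132  0.297 -2.83 ] q [-0.78  0.24  2.05  0.4   0.76 -2.94] op 0.699 F [ 0.9  0.  -0.5]
dp [ 36.8  -9.6 120.9] w [ 0.007 -0.003 -0.008] rows 3.0384952053184167 0.08873576346069842
```

View pics/g16.png

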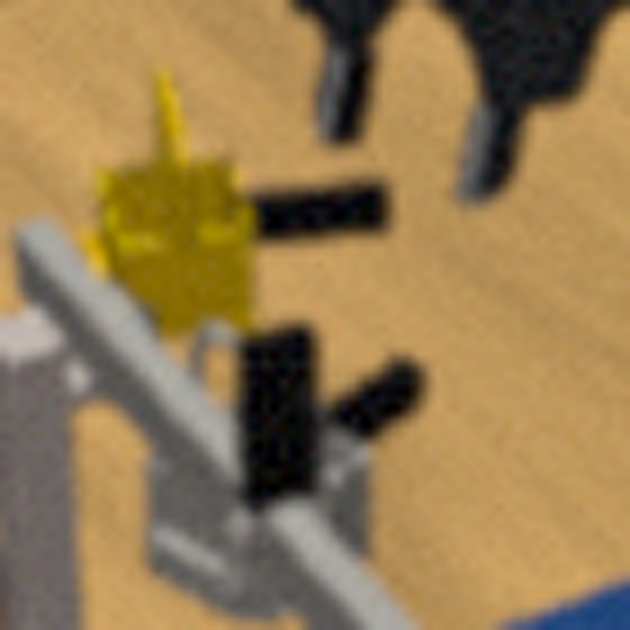

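```bash
for i in 1; do python3 -m creep '[{"dp":[0,0,-20],"angular":[0,0,0.124],"fingers":60},{"dp":[0,0,-20],"angular":[0,0,0.248],"fingers":60},{"dp":[0,0,-20],"angular":[0,0,0.372],"fingers":60},{"dp":[0,0,-20],"angular":[0,0,0.496],"fingers":60},{"dp":[0,0,-20],"angular":[0,0,0.62],"fingers":60}]'; python3 -m creep '[{"dp":[0,0,0],"angular":[0,0,0.124],"fingers":60},{"dp":[0,0,0],"angular":[0,0,0.248],"fingers":60},{"dp":[0,0,0],"angular":[0,0,0.372],"fingers":60},{"dp":[0,0,0],"angular":[0,0,0.496],"fingers":60},{"dp":[0,0,0],"angular":[0,0,0.62],"fingers":60}]'; done;python3 -c "
from h import *
go([430.6,-303.3,110],.32,.3)"
```

```text
clock: 13.05
eef_pos: [425.5, -299.3, 171.6]
tcp_rot: [2.962, 0.244, 2.81]
contact_force: [-0.6, -0.6, -0.3]
opening: 0.703
clock: 13.47
eef_pos: [425.5, -299.3, 171.5]
tcp_rot: [2.855, 0.096, 2.199]
contact_force: [-0.4, -0.3, -0.4]
opening: 0.704
t 13.47 at [ 425.5 -299.3  171.5] [2.855 0.096 2.199] q [-0.79  0.2   2.04  0.38  0.8  -1.68] op 0.704 F [-0.4 -0.3 -0.4]
dp [ -0.3 -15.8  59.8] w [0.003 0.    1.893] rows 1.4834115105763432 15.14231343729163
```

```bash
python3 -m creep '[{"dp":[0,0,0],"angular":[0,0,0.124],"fingers":60},{"dp":[0,0,0],"angular":[0,0,0.248],"fingers":60},{"dp":[0,0,0],"angular":[0,0,0.372],"fingers":60},{"dp":[0,0,0],"angular":[0,0,0.496],"fingers":60},{"dp":[0,0,0],"angular":[0,0,0.62],"fingers":60}]'; python3 -m creep '[{"dp":[0,0,0],"angular":[0,0,0.124],"fingers":60},{"dp":[0,0,0],"angular":[0,0,0.248],"fingers":60},{"dp":[0,0,0],"angular":[0,0,0.372],"fingers":60},{"dp":[0,0,0],"angular":[0,0,0.496],"fingers":60},{"dp":[0,0,0],"angular":[0,0,0.62],"fingers":60}]';  python3 -m creep '[{"dp":[0,0,0],"angular":[0,0,0.124],"fingers":60},{"dp":[0,0,0],"angular":[0,0,0.248],"fingers":60},{"dp":[0,0,0],"angular":[0,0,0.372],"fingers":60},{"dp":[0,0,0],"angular":[0,0,0.496],"fingers":60},{"dp":[0,0,0],"angular":[0,0,0.62],"fingers":60}]'; python3 -c "
from h import *
go([430.6,-303.3,100],.32,.3)"
```

```text
clock: 13.88
eef_pos: [425.5, -299.2, 171.5]
tcp_rot: [2.852, -0.086, 1.605]
contact_force: [-1.0, 0.7, -1.3]
opening: 0.704
clock: 14.3
eef_pos: [425.5, -299.3, 171.5]
tcp_rot: [2.953, -0.237, 0.995]
contact_force: [-0.5, 0.3, 0.0]
opening: 0.698
clock: 14.72
eef_pos: [425.5, -299.2, 171.5]
tcp_rot: [3.13, -0.302, 0.354]
contact_force: [-0.1, 1.2, 0.5]
opening: 0.704
t 14.72 at [ 425.5 -299.2  171.5] [ 3.13  -0.302  0.354] q [-0.79  0.2   2.04  0.38  0.8   0.18] op 0.704 F [-0.1  1.2  0.5]
dp [-18.    4.8  69.3] w [ 0.002 -0.002  0.033] rows 1.7215201905324824 0.262442994582637
```

```bash
python3 -m creep '[{"dp":[-8,2,30],"angular":[0,0,0.033],"fingers":60},{"dp":[-18,4.8,69],"angular":[0,0,0.033],"fingers":60},{"dp":[-18,4.8,69],"angular":[0,0,0.033],"fingers":60}]'; python3 -c "
from h import *
f=optics.grab_frame('scene');crop(f,205,140,70,70,9,'pics/g17.png')
go([430.6,-303.3,20],.32,.3)
P=r.sense()['eef_pos'];print(proj('scene',P))
"
```

```text
clock: 14.97
eef_pos: [428.2, -301.1, 94.0]
tcp_rot: [-3.136, -0.298, 0.324]
contact_force: [-1.4, 1.8, -1.5]
opening: 0.698
t 15.02 at [ 428.6 -301.5   96.5] [-3.137 -0.299  0.324] q [-0.79  0.33  2.08  0.45  0.65  0.1 ] op 0.703 F [-0.7  0.3  0.7]
dp [-21.2   2.7  73.5] w [-0.006  0.001  0.004] rows 1.8350275970332632 0.0577124729814282
[247.79076026 171.05013161]
```

View pics/g17.png

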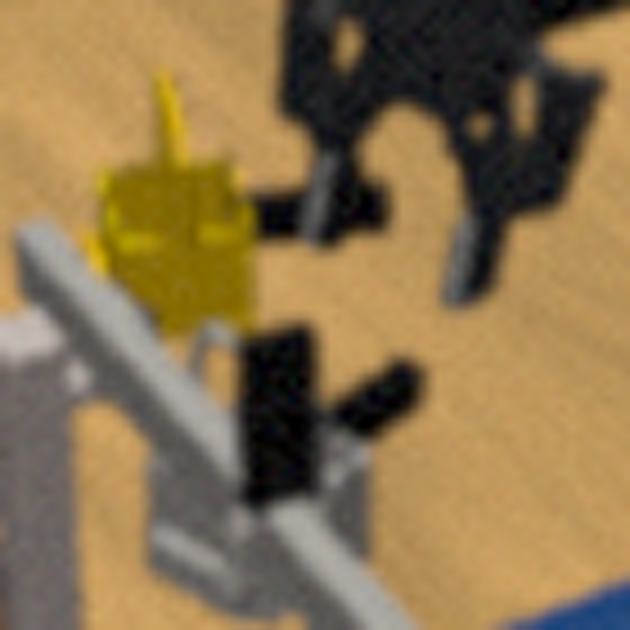

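```bash
python3 -m creep '[{"dp":[-9,2,30],"angular":[0,0,0],"fingers":60},{"dp":[-17,2.7,58],"angular":[0,0,0],"fingers":60},{"dp":[-21,2.7,72],"angular":[0,0,0],"fingers":50},{"dp":[-21,2.7,72],"angular":[0,0,0],"fingers":40}]' 60; python3 -m creep '[{"dp":[0,0,0],"angular":[0,0,0],"fingers":35}]'; python3 -c "
from h import *
f=optics.grab_frame('scene');crop(f,205,140,70,70,9,'pics/g18.png')
f=optics.grab_frame('top');crop(f,300,180,60,80,7,'pics/g19.png')
go([430.6,-303.3,20],.32,.3)
"
```

```text
clock: 15.35
eef_pos: [431.8, -305.0, 23.0]
tcp_rot: [-3.141, -0.301, 0.325]
contact_force: [-0.4, 0.9, -0.4]
opening: 0.474
clock: 15.43
eef_pos: [432.5, -306.0, 24.6]
tcp_rot: [3.14, -0.302, 0.326]
contact_force: [0.5, 0.3, 0.1]
opening: 0.408
t 15.53 at [ 432.6 -306.6   25. ] [ 3.138 -0.302  0.326] q [-0.79  0.47  2.1   0.58  0.5  -0.05] op 0.408 F [-0.8 -0.1  0.1]
dp [-2.3 -3.8  4.5] w [ 0.002 -0.002  0.006] rows 0.15205916621455717 0.053496682820901045
```

View pics/g18.png

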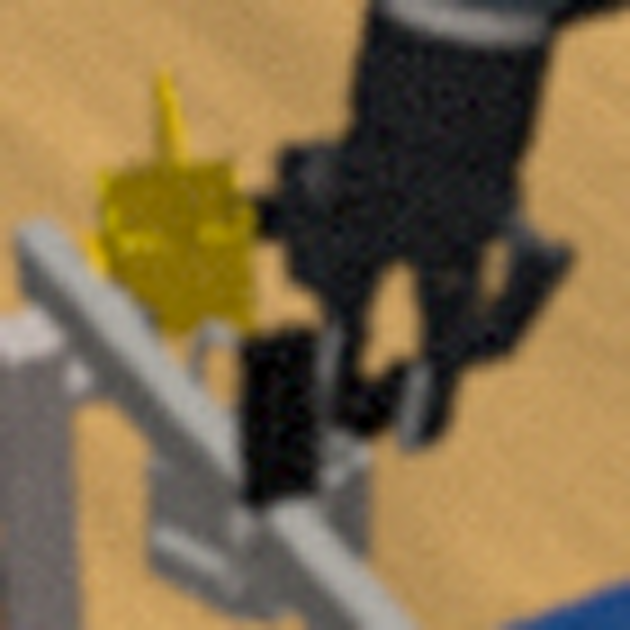

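View pics/g19.png

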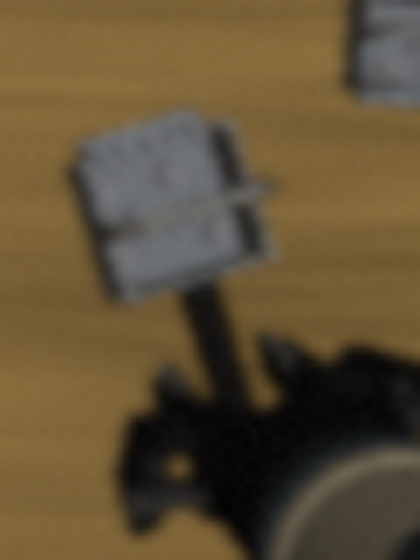

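```bash
python3 -m creep '[{"dp":[-2,-0.5,4.5],"angular":[0,0,0],"fingers":35},{"dp":[-2,-0.5,4.5],"angular":[0,0,0],"fingers":25},{"dp":[-2,-0.5,4.5],"angular":[0,0,0],"fingers":15},{"dp":[-2,-0.5,4.5],"angular":[0,0,0],"fingers":8},{"dp":[-2,-0.5,4.5],"angular":[0,0,0],"fingers":8}]' 70; python3 -m creep '[{"dp":[0,0,0],"angular":[0,0,0],"fingers":8},{"dp":[0,0,0],"angular":[0,0,0],"fingers":8}]'; python3 -c "
from h import *
go([430.6,-303.3,20],.32,.3)"
```

```text
clock: 15.95
eef_pos: [430.5, -305.5, 17.8]
tcp_rot: [3.14, -0.301, 0.325]
contact_force: [-2.1, -0.0, 7.2]
opening: 0.15
clock: 16.12
eef_pos: [430.5, -305.5, 17.8]
tcp_rot: [3.141, -0.301, 0.325]
contact_force: [-1.5, 0.2, 7.9]
opening: 0.149
t 16.12 at [ 430.5 -305.5   17.8] [ 3.141 -0.301  0.325] q [-0.79  0.49  2.1   0.6   0.49 -0.07] op 0.149 F [-1.5  0.2  7.9]
dp [ 1.4 -2.1 -1.8] w [-0.    -0.001  0.005] rows 0.07455269334273802 0.03877836676635757
```

```bash
python3 -m creep '[{"dp":[3,0,-10],"angular":[0,0,0],"fingers":8},{"dp":[9,0,-29],"angular":[0,0,0],"fingers":8},{"dp":[18,0,-57],"angular":[0,0,0],"fingers":8},{"dp":[26.6,0,-86],"angular":[0,0,0],"fingers":8},{"dp":[26.6,0,-86],"angular":[0,0,0],"fingers":8}]' 70; python3 -m creep '[{"dp":[0,0,0],"angular":[0,0,0],"fingers":8},{"dp":[0,0,0],"angular":[0,0,0],"fingers":8}]'; python3 -c "
from h import *
f=optics.grab_frame('scene');crop(f,195,120,80,90,8,'pics/g20.png')
f=optics.grab_frame('top');crop(f,290,170,80,90,7,'pics/g21.png')
go([430.6,-303.3,108],.32,.3)
"
```

```text
clock: 16.53
eef_pos: [432.2, -307.3, 112.0]
tcp_rot: [3.135, -0.303, 0.326]
contact_force: [0.8, -0.6, -0.7]
opening: 0.15
clock: 16.7
eef_pos: [429.9, -304.9, 106.9]
tcp_rot: [3.141, -0.3, 0.325]
contact_force: [-0.6, -0.8, -2.5]
opening: 0.154
t 16.8 at [ 429.6 -304.5  106. ] [-3.14  -0.299  0.324] q [-0.79  0.32  2.07  0.44  0.67  0.12] op 0.154 F [ 0.4  0.4 -0.6]
dp [ 1.9 -0.8 -1.5] w [-0.003  0.001  0.004] rows 0.06059977334482292 0.041138530553838884
```

View pics/g20.png

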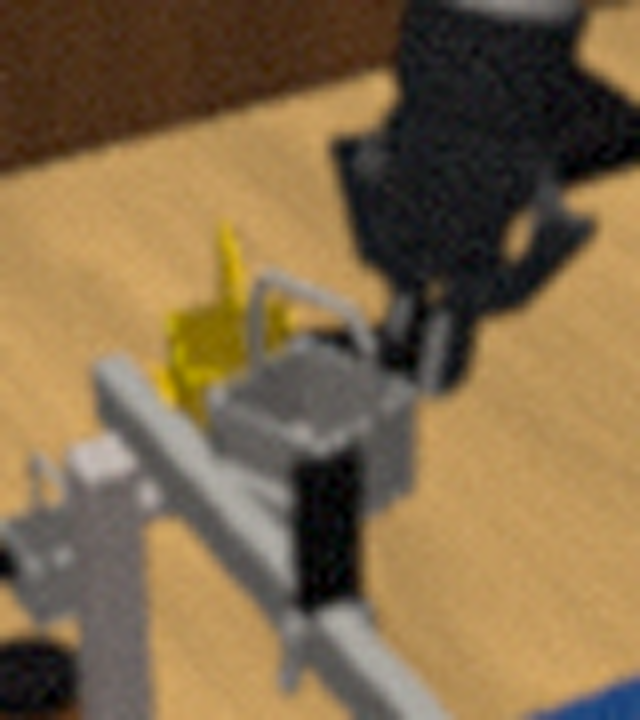

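View pics/g21.png

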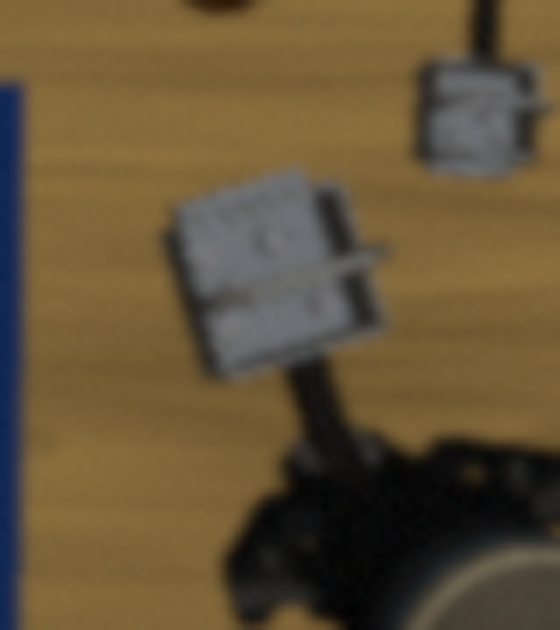

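Run:
```python
from h import *
np.set_printoptions(precision=1,suppress=True)
print(tri((233.9,156.5),(332.4,209.4)))
p=np.array([429.8,-304.7,106.5]);yaw=.325
z=np.array([np.sin(.3)*np.cos(yaw),np.sin(.3)*np.sin(yaw),-np.cos(.3)])
f=np.array([np.cos(yaw),np.sin(yaw),0])
g=p-19*z;b=g+75*f+[0,0,61];print('grasp',g,'bail pred',b,proj('scene',b),proj('top',b))
f2=np.array([-np.sin(yaw),np.cos(yaw),0])
for s in(-22,22):print(proj('scene',b+s*f2),proj('top',b+s*f2))
```

```text
(array([ 493.8, -278.3,  186.7]), np.float64(5.259606776337636))
grasp [ 424.5 -306.5  124.7] bail pred [ 495.6 -282.5  185.7] [233.6 156.5] [334.7 207.9]
[228.4 154.2] [343.1 205.1]
[238.8 158.7] [326.2 210.6]
```

```bash
python3 -c "
from h import *
go([491.3,-6.7,100],-.0507,.3)"
```

```text
t 16.8 at [ 429.6 -304.5  106. ] [-3.14  -0.299  0.324] q [-0.79  0.32  2.07  0.44  0.67  0.12] op 0.154 F [ 0.4  0.4 -0.6]
dp [ 144.8 -262.5   51.4] w [-0.112  0.001  0.358] rows 7.2946632647514384 3.004354431854247
```

```bash
python3 -m creep '[{"dp":[12,-22,4],"angular":[-0.02,0,0.06],"fingers":8},{"dp":[28,-51,10],"angular":[-0.04,0,0.13],"fingers":8},{"dp":[44,-80,16],"angular":[-0.06,0,0.2],"fingers":8},{"dp":[60,-109,21],"angular":[-0.09,0,0.28],"fingers":8},{"dp":[76,-138,27],"angular":[-0.112,0,0.358],"fingers":8}]' 70;python3 -c "
from h import *
go([491.3,-6.7,100],-.0507,.3)"
```

```text
clock: 17.22
eef_pos: [458.1, -163.0, 102.5]
tcp_rot: [3.14, -0.295, -0.014]
contact_force: [-1.1, -1.2, -0.4]
opening: 0.153
t 17.22 at [ 458.1 -163.   102.5] [ 3.14  -0.295 -0.014] q [-0.43  0.22  2.23  0.28  0.43  0.92] op 0.153 F [-1.1 -1.2 -0.4]
dp [  29.  -156.8   11.3] w [-0.01   0.005  0.035] rows 3.832773753750594 0.2949923062006289
```

```bash
python3 -m creep '[{"dp":[6,-34,2],"angular":[0,0,0],"fingers":8},{"dp":[12,-68,5],"angular":[0,0,0],"fingers":8},{"dp":[18,-102,7],"angular":[0,0,0],"fingers":8},{"dp":[25,-135,9],"angular":[0,0,0],"fingers":8},{"dp":[28,-152,10],"angular":[0,0,0],"fingers":8}]' 70; python3 -m creep '[{"dp":[0,0,0],"angular":[0,0,0],"fingers":8},{"dp":[0,0,0],"angular":[0,0,0],"fingers":8},{"dp":[0,0,0],"angular":[0,0,0],"fingers":8}]'; python3 -c "
from h import *
go([491.3,-6.7,86.8],-.0507,.3)
f=optics.grab_frame('scene');crop(f,200,140,100,120,6,'pics/g22.png')
f=optics.grab_frame('top');crop(f,170,110,110,120,6,'pics/g23.png')
go([491.3,-6.7,86.8],-.0507,.3)"
```

```text
clock: 17.63
eef_pos: [490.2, -10.6, 101.0]
tcp_rot: [3.139, -0.295, -0.009]
contact_force: [-0.8, -0.3, -0.8]
opening: 0.154
clock: 17.88
eef_pos: [489.8, -13.5, 101.2]
tcp_rot: [3.139, -0.295, -0.009]
contact_force: [-0.1, 1.2, -0.5]
opening: 0.154
t 17.88 at [489.8 -13.5 101.2] [ 3.139 -0.295 -0.009] q [-0.03  0.22  2.24  0.01  0.39  1.54] op 0.154 F [-0.1  1.2 -0.5]
dp [-2.8 -6.9 14.2] w [-0.009  0.005  0.039] rows 0.38479993477423463 0.3268045816059282
t 17.98 at [490.  -14.2 101.6] [ 3.139 -0.296 -0.011] q [-0.03  0.22  2.24  0.01  0.39  1.54] op 0.154 F [ 0.2 -0.4 -1.2]
dp [-3.2 -7.6 14.5] w [-0.009  0.004  0.038] rows 0.3991660792897448 0.31337321226939835
```

View pics/g22.png

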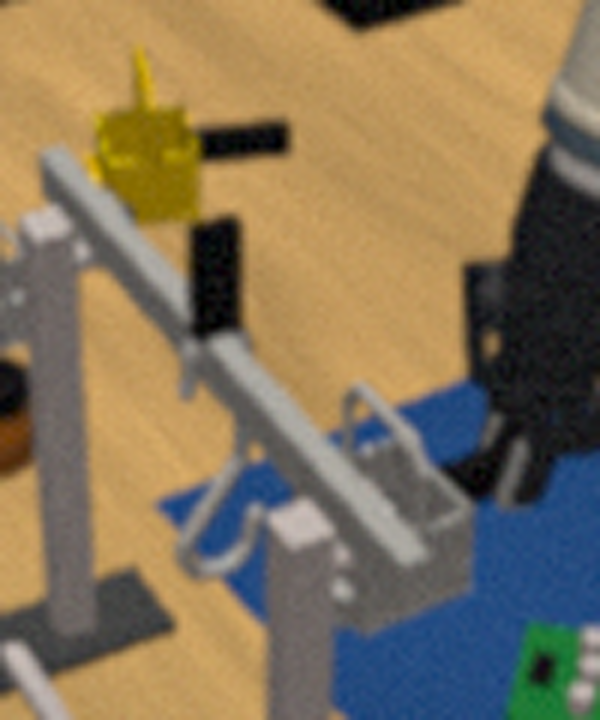

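View pics/g23.png

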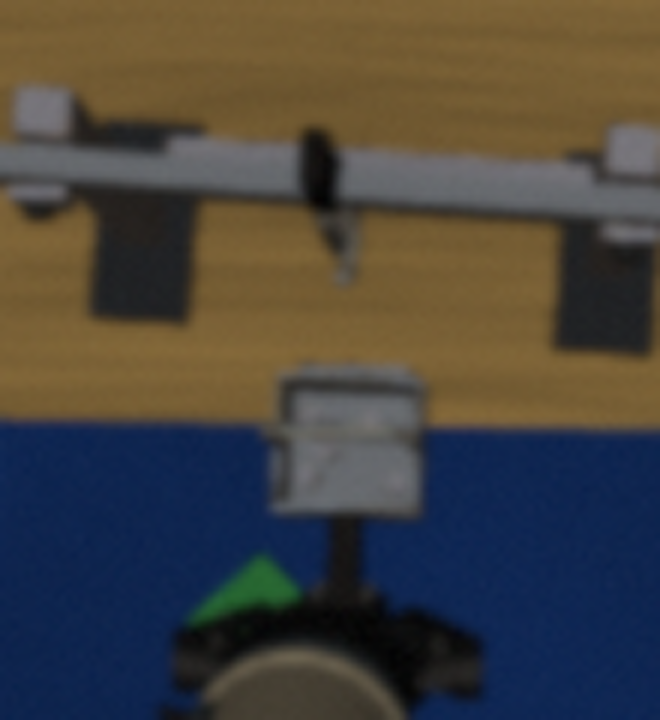

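```bash
python3 -m creep '[{"dp":[-1,-4,6],"angular":[-0.009,0.004,0.038],"fingers":8},{"dp":[-3.2,-7.5,14],"angular":[-0.009,0.004,0.038],"fingers":8},{"dp":[-3.2,-7.5,14],"angular":[-0.009,0.004,0.038],"fingers":8},{"dp":[-3.2,-7.5,14],"angular":[-0.009,0.004,0.038],"fingers":8}]' 70
python3 - <<'E'
from h import *
np.set_printoptions(precision=1,suppress=True)
go([491.3,-6.7,86.8],-.0507,.3)
f=optics.grab_frame('scene');crop(f,220,180,60,60,12,'pics/g24.png')
f=optics.grab_frame('top');crop(f,200,130,60,70,10,'pics/g25.png')
go([491.3,-6.7,86.8],-.0507,.3)
p=r.sense()['eef_pos'];b=p+[69.4,-3.5,79.2];f2=np.array([.0507,.9987,0])
for s in(-22,0,22):print(b+s*f2,proj('scene',b+s*f2),proj('top',b+s*f2))
E
```

```text
clock: 18.32
eef_pos: [491.0, -6.4, 87.1]
tcp_rot: [3.141, -0.299, -0.049]
contact_force: [0.5, 0.9, -1.8]
opening: 0.154
t 18.32 at [491.   -6.4  87.1] [ 3.1 -0.3 -0. ] q [-0.   0.2  2.2 -0.   0.3  1.6] op 0.154 F [ 0.5  0.9 -1.8]
dp [0.2 0.3 0.4] w [-0.  0.  0.] rows 0.012812966645749707 0.01383307220500114
t 18.42 at [491.7  -6.3  87.8] [ 3.1 -0.3 -0. ] q [-0.   0.2  2.2 -0.   0.3  1.6] op 0.153 F [ 0.3 -0.3 -0.9]
dp [-0.6  0.4  0.8] w [-0. -0.  0.] rows 0.026347328894158688 0.012298468680330542
[559.9 -31.8 167. ] [260.  208.9] [233.8 181. ]
[561.1  -9.8 167. ] [264.2 213.3] [225.1 180.5]
[562.2  12.2 167. ] [268.5 217.9] [216.4 179.9]
```

View pics/g24.png

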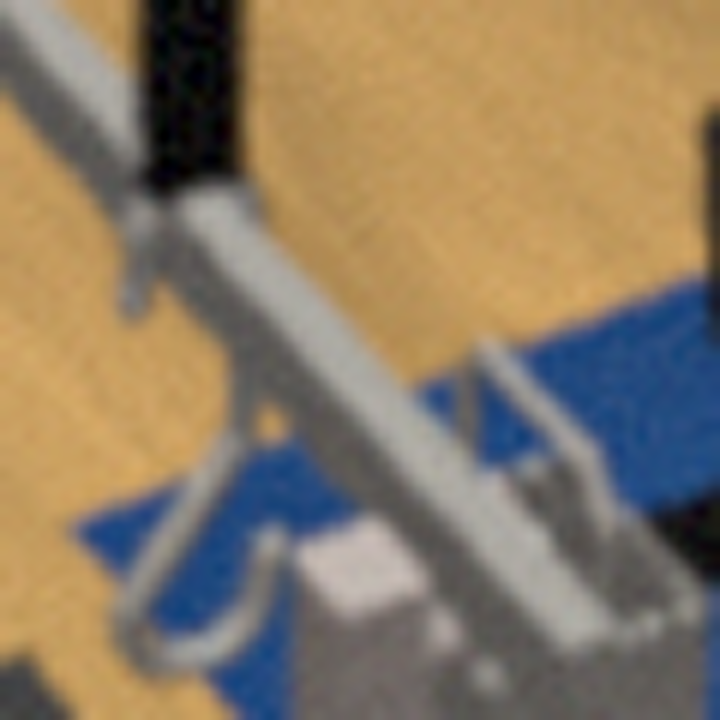

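View pics/g25.png

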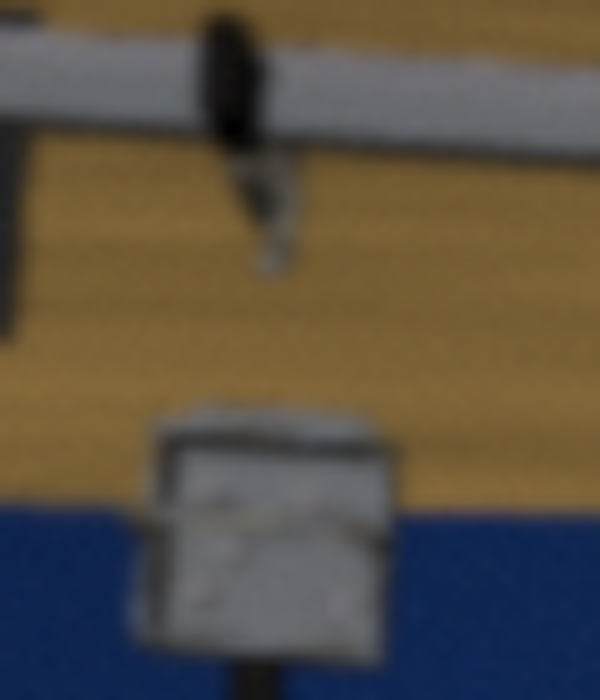

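```bash
python3 -c "
from h import *
a=plane('top',227.2,156.5,155);b=plane('top',226,182.5,167);print(a,b)
s=r.sense();R0=R.from_euler('xyz',s['tcp_rot']);print(R0.inv().apply([.9987,-.0507,0]),R0.inv().apply([0,0,1]))"
python3 -m creep '[{"dp":[12,0,4],"angular":[0,0,0],"fingers":8},{"dp":[28,0,8.6],"angular":[0,0,0],"fingers":8},{"dp":[43,0,13],"angular":[0,0,0],"fingers":8},{"dp":[48,0,14.8],"angular":[0,0,0],"fingers":8},{"dp":[48,0,14.8],"angular":[0,0,0],"fingers":8}]'
python3 - <<'E'
from h import *
np.set_printoptions(precision=1,suppress=True)
f=optics.grab_frame('scene');crop(f,220,180,60,60,12,'pics/g26.png')
f=optics.grab_frame('top');crop(f,200,130,60,70,10,'pics/g27.png')
go([565,-10.2,86.8],-.0507,.3)
p=r.sense()['eef_pos'];b=p+[69.4,-3.5,79.2];f2=np.array([.0507,.9987,0])
for s in(-22,0,22):print(b+s*f2,proj('scene',b+s*f2),proj('top',b+s*f2))
E
```

```text
[624.11072051 -12.88501263 155.        ] [555.9649305  -12.14341775 167.        ]
[0.95508815 0.00131822 0.29627195] [ 2.96276022e-01  2.40657352e-04 -9.55102330e-01]
clock: 18.83
eef_pos: [544.0, -8.6, 88.4]
tcp_rot: [3.142, -0.303, -0.05]
contact_force: [-0.2, -0.4, -1.0]
opening: 0.152
t 18.93 at [541.3  -8.6  87.6] [ 3.1 -0.3 -0.1] q [-0.   0.3  2.1 -0.   0.4  1.6] op 0.152 F [-0.7  0.2 -0.8]
dp [22.4  0.5  7.8] w [-0. -0.  0.] rows 0.5689467570334944 0.008267353932500011
[609.6 -34.  166.8] [244.2 214.6] [235.1 161.5]
[610.7 -12.1 166.8] [248.2 219.2] [226.4 161. ]
[611.9   9.9 166.8] [252.4 224. ] [217.8 160.4]
```

View pics/g26.png

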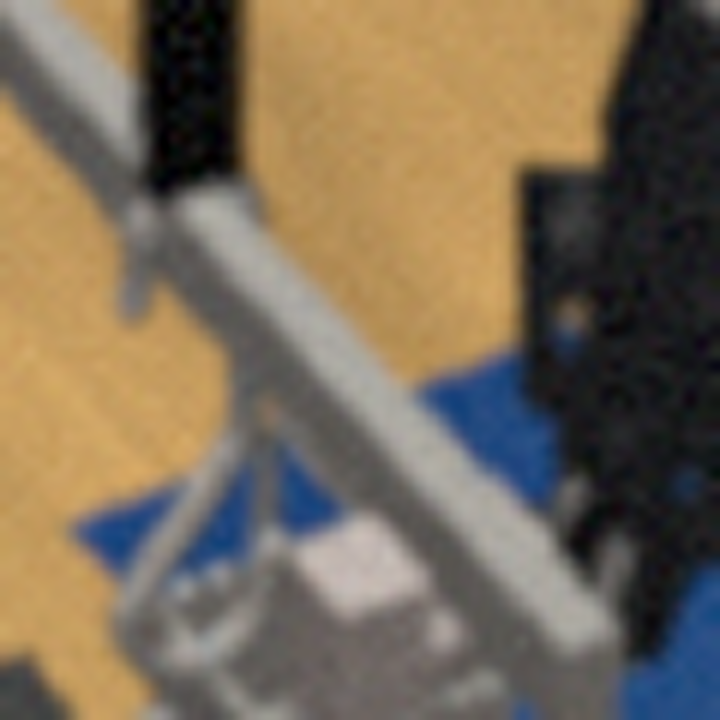

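View pics/g27.png

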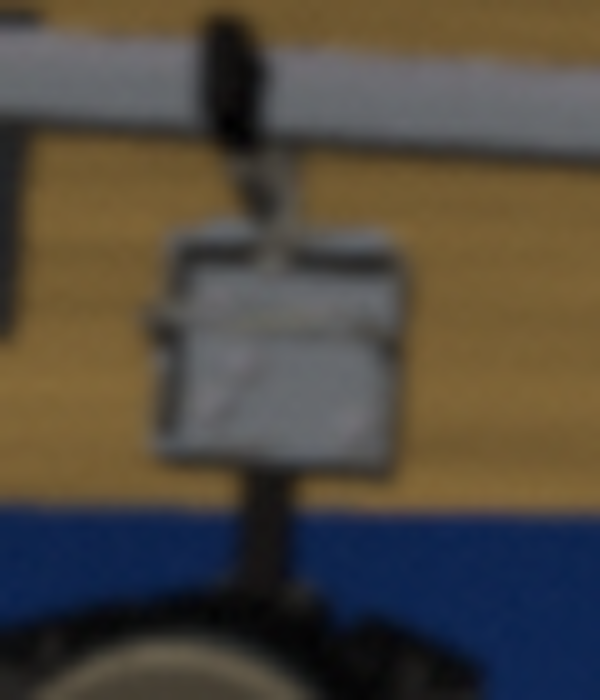

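```bash
python3 -m creep '[{"dp":[6,0,1.8],"angular":[0,0,0],"fingers":8},{"dp":[13,0,4],"angular":[0,0,0],"fingers":8},{"dp":[19,0,5.9],"angular":[0,0,0],"fingers":8},{"dp":[19,0,5.9],"angular":[0,0,0],"fingers":8}]';python3 -m creep '[{"dp":[3,0,0.9],"angular":[0,0,0],"fingers":8},{"dp":[6.5,0,2],"angular":[0,0,0],"fingers":8},{"dp":[6.5,0,2],"angular":[0,0,0],"fingers":8}]'
python3 - <<'E'
from h import *
np.set_printoptions(precision=1,suppress=True)
f=optics.grab_frame('scene');crop(f,215,190,55,55,13,'pics/g28.png')
f=optics.grab_frame('top');crop(f,200,125,60,60,11,'pics/g29.png')
go([568.9,-10.6,86.8],-.0507,.3)
p=r.sense()['eef_pos'];b=p+[69.4,-3.5,79.2];f2=np.array([.0507,.9987,0])
for s in(-22,0,22):print(b+s*f2,proj('scene',b+s*f2),proj('top',b+s*f2))
E
```

```text
clock: 19.27
eef_pos: [563.6, -9.5, 88.5]
tcp_rot: [3.142, -0.303, -0.05]
contact_force: [-0.5, 0.3, -0.8]
opening: 0.153
clock: 19.52
eef_pos: [569.3, -9.8, 88.1]
tcp_rot: [3.141, -0.302, -0.05]
contact_force: [0.3, -0.2, -0.7]
opening: 0.149
t 19.62 at [568.5  -9.8  87.9] [ 3.1 -0.3 -0.1] q [-0.   0.3  2.1 -0.   0.4  1.6] op 0.148 F [ 0.   1.  -1.2]
dp [0.1 0.8 1.2] w [-0. -0.  0.] rows 0.03345797737997674 0.011331194210701084
[636.8 -35.3 167.1] [235.3 217.7] [235.8 150.9]
[637.9 -13.3 167.1] [239.2 222.4] [227.1 150.4]
[639.    8.7 167.1] [243.3 227.3] [218.5 149.8]
```

View pics/g28.png

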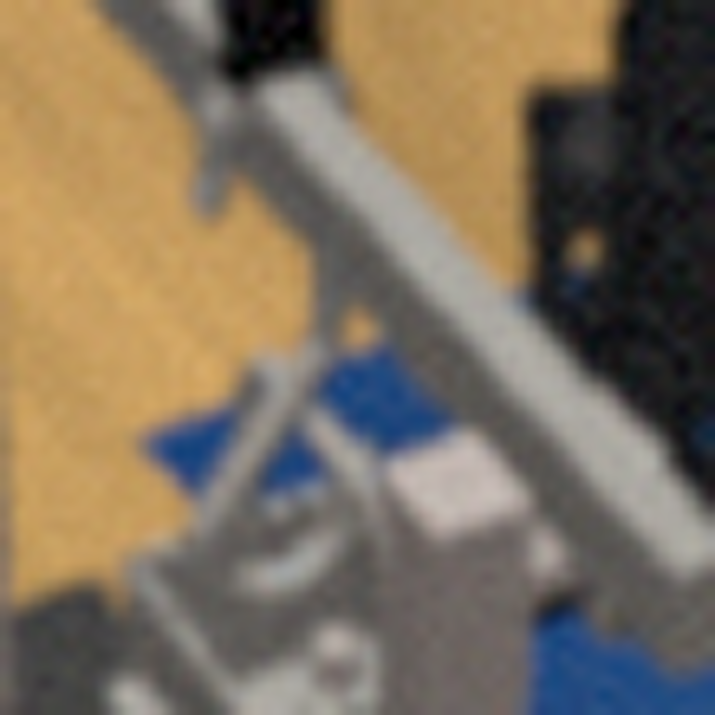

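View pics/g29.png

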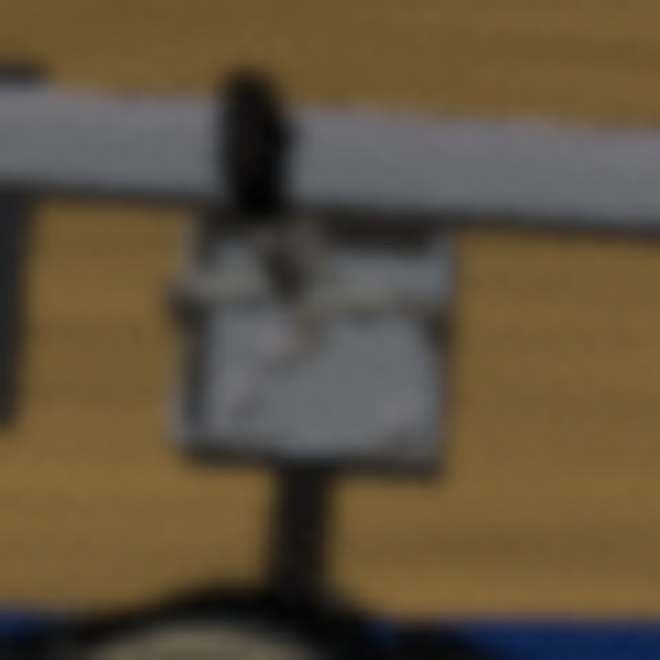

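```bash
python3 -m creep '[{"dp":[-0.9,0,2.9],"angular":[0,0,0],"fingers":8},{"dp":[-1.8,0,5.7],"angular":[0,0,0],"fingers":8},{"dp":[-3,0,9.6],"angular":[0,0,0],"fingers":8},{"dp":[-3,0,9.6],"angular":[0,0,0],"fingers":8}]';python3 -m creep '[{"dp":[-0.9,0,2.9],"angular":[0,0,0],"fingers":8},{"dp":[-1.5,0,4.8],"angular":[0,0,0],"fingers":8},{"dp":[-1.5,0,4.8],"angular":[0,0,0],"fingers":8}]';python3 - <<'E'
from h import *
np.set_printoptions(precision=1,suppress=True)
f=optics.grab_frame('scene');crop(f,215,190,55,55,13,'pics/g30.png')
f=optics.grab_frame('top');crop(f,200,125,60,60,11,'pics/g31.png')
go([568.9,-10.6,72],-.0507,.3)
E
```

```text
clock: 19.95
eef_pos: [567.8, -9.8, 76.9]
tcp_rot: [3.141, -0.3, -0.05]
contact_force: [-1.2, -0.6, -0.8]
opening: 0.157
clock: 20.2
eef_pos: [568.2, -9.8, 72.3]
tcp_rot: [3.141, -0.3, -0.05]
contact_force: [-0.3, 0.0, -1.6]
opening: 0.151
t 20.3 at [568.5  -9.8  72.7] [ 3.1 -0.3 -0.1] q [-0.   0.4  2.1 -0.   0.4  1.6] op 0.152 F [ 0.2  0.1 -2.2]
dp [0.2 0.8 0.8] w [-0. -0.  0.] rows 0.02837674912084382 0.011306645258113814
```

View pics/g30.png

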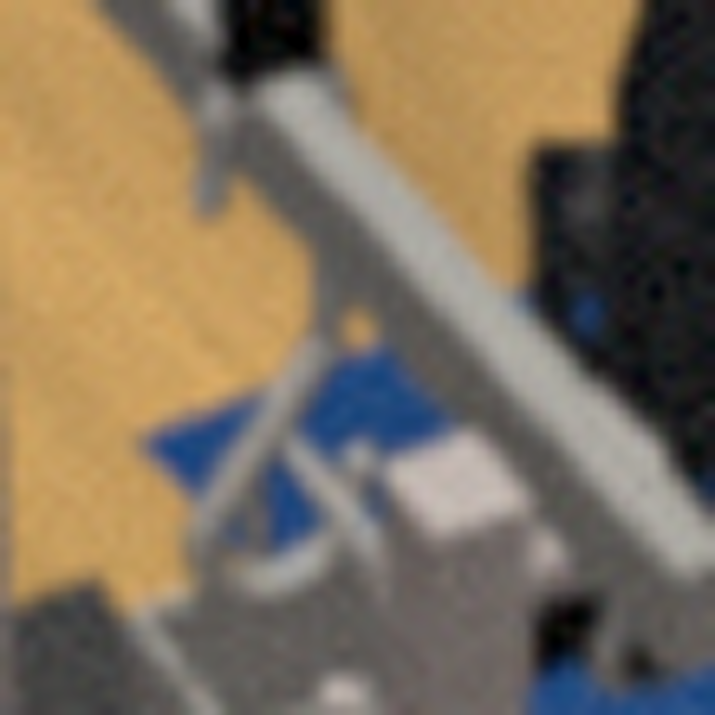

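View pics/g31.png

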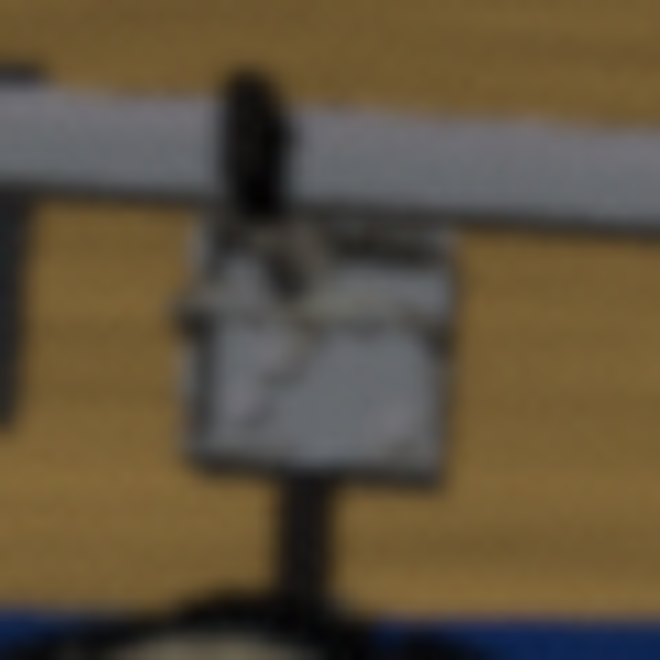

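```bash
python3 -m creep '[{"dp":[0,0,3],"angular":[0,0,0],"fingers":8},{"dp":[0.5,0,6],"angular":[0,0,0],"fingers":8},{"dp":[1,0,9.5],"angular":[0,0,0],"fingers":8},{"dp":[1,0,9.5],"angular":[0,0,0],"fingers":8}]';python3 -m creep '[{"dp":[0.2,0,1.5],"angular":[0,0,0],"fingers":8},{"dp":[0.3,0,3.4],"angular":[0,0,0],"fingers":8},{"dp":[0.3,0,3.4],"angular":[0,0,0],"fingers":8}]'
```

```text
clock: 20.63
eef_pos: [572.3, -10.0, 63.5]
tcp_rot: [3.141, -0.301, -0.05]
contact_force: [0.2, -0.3, -1.4]
opening: 0.15
clock: 20.88
eef_pos: [573.6, -10.1, 60.6]
tcp_rot: [3.141, -0.301, -0.05]
contact_force: [-0.5, 0.4, -1.5]
opening: 0.149
```

```bash
python3 -m creep '[{"dp":[0,0,1.2],"angular":[0,0,0],"fingers":8},{"dp":[0,0,2.4],"angular":[0,0,0],"fingers":8},{"dp":[0,0,2.4],"angular":[0,0,0],"fingers":8}]';python3 -m creep '[{"dp":[0,0,0.8],"angular":[0,0,0],"fingers":8},{"dp":[0,0,1.6],"angular":[0,0,0],"fingers":8},{"dp":[0,0,1.6],"angular":[0,0,0],"fingers":8}]'
```

```text
clock: 21.13
eef_pos: [574.3, -10.1, 58.5]
tcp_rot: [3.141, -0.301, -0.05]
contact_force: [0.2, -0.7, -1.3]
opening: 0.154
clock: 21.38
eef_pos: [574.7, -10.1, 57.0]
tcp_rot: [3.141, -0.301, -0.05]
contact_force: [0.2, 0.4, -0.7]
opening: 0.154
```

```bash
python3 -m creep '[{"dp":[-0.2,0,0.7],"angular":[0,0,0],"fingers":8},{"dp":[-0.3,0,1],"angular":[0,0,0],"fingers":8},{"dp":[-0.3,0,1],"angular":[0,0,0],"fingers":8}]';python3 -m creep '[{"dp":[-0.2,0,0.7],"angular":[0,0,0],"fingers":8},{"dp":[-0.3,0,1],"angular":[0,0,0],"fingers":8},{"dp":[-0.3,0,1],"angular":[0,0,0],"fingers":8}]';python3 - <<'E'
from h import *
f=optics.grab_frame('scene');crop(f,215,190,55,55,13,'pics/g32.png')
for i in range(4):
  optics.grab_frame('top');print(r.sense()['contact_force'].round(1))
go([575,-10.6,55],-.0507,.3)
E
```

```text
clock: 21.63
eef_pos: [575.1, -10.1, 56.3]
tcp_rot: [3.141, -0.302, -0.05]
contact_force: [0.5, -0.5, -0.0]
opening: 0.15
clock: 21.88
eef_pos: [575.6, -10.1, 55.6]
tcp_rot: [3.142, -0.303, -0.05]
contact_force: [-0.1, 0.1, 4.9]
opening: 0.149
[ 0.7 -0.   5. ]
[-0.4 -0.3  5.6]
[0.6 0.  4.6]
[0.9 0.7 5.8]
t 22.13 at [575.4 -10.1  55.4] [ 3.142 -0.302 -0.05 ] q [-0.01  0.41  2.09 -0.03  0.33  1.64] op 0.151 F [0.9 0.7 5.8]
dp [-0.4  0.5  0.3] w [-0.    -0.002  0.001] rows 0.01783592785334205 0.021007568780839495
```

View pics/g32.png

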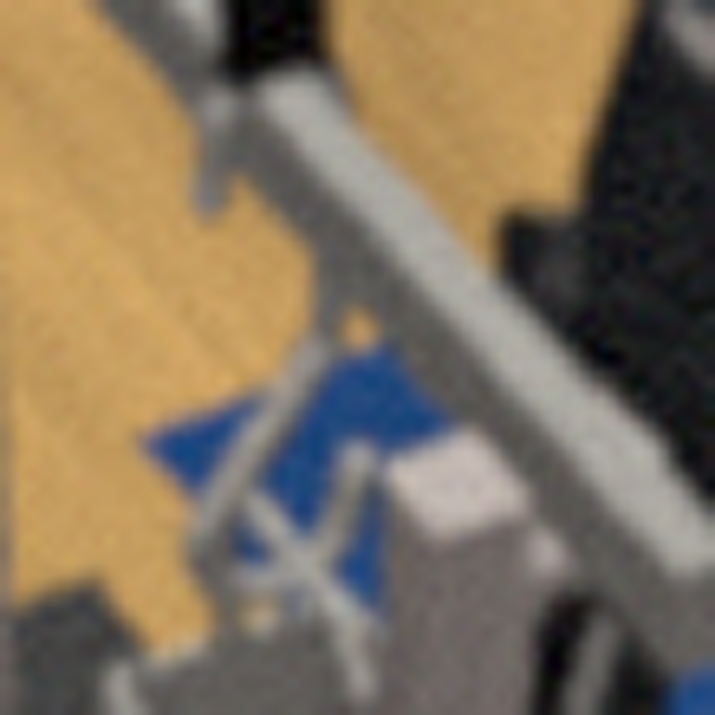

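```bash
python3 -m creep '[{"dp":[0.1,0,-0.4],"angular":[0,0,0],"fingers":8},{"dp":[0.1,0,-0.4],"angular":[0,0,0],"fingers":14},{"dp":[0.1,0,-0.4],"angular":[0,0,0],"fingers":16},{"dp":[0.1,0,-0.4],"angular":[0,0,0],"fingers":19},{"dp":[0.1,0,-0.4],"angular":[0,0,0],"fingers":24}]' 20; python3 -m creep '[{"dp":[0,0,0],"angular":[0,0,0],"fingers":32},{"dp":[0,0,0],"angular":[0,0,0],"fingers":40},{"dp":[0,0,0],"angular":[0,0,0],"fingers":45},{"dp":[0,0,0],"angular":[0,0,0],"fingers":45}]'
python3 - <<'E'
from h import *
f=optics.grab_frame('scene');crop(f,205,160,80,80,9,'pics/g33.png')
go([575,-10.6,55],-.0507,.3)
E
```

```text
clock: 22.55
eef_pos: [574.1, -10.1, 55.0]
tcp_rot: [3.141, -0.3, -0.05]
contact_force: [0.0, 0.4, 0.8]
opening: 0.28
clock: 22.88
eef_pos: [574.7, -10.1, 55.4]
tcp_rot: [3.141, -0.301, -0.05]
contact_force: [-0.1, -1.1, -0.7]
opening: 0.527
t 22.93 at [574.8 -10.1  55.4] [ 3.141 -0.301 -0.05 ] q [-0.01  0.41  2.09 -0.03  0.34  1.64] op 0.528 F [-0.6  0.3 -0.5]
dp [0.1 0.5 0.5] w [-0.    -0.001  0.001] rows 0.016116262236490875 0.01185317137985143
```

View pics/g33.png

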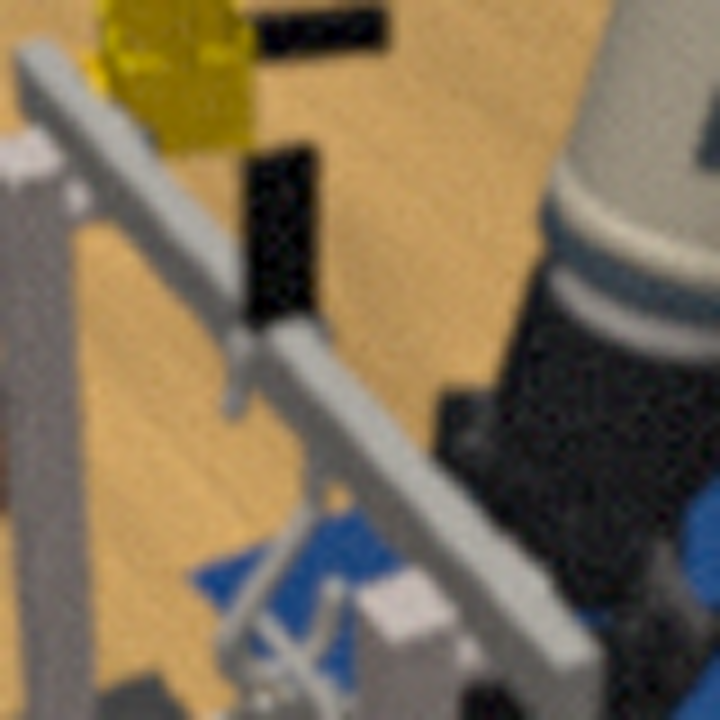

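```bash
python3 -m creep '[{"dp":[0,0,0],"angular":[0,0,0],"fingers":60},{"dp":[0,0,0],"angular":[0,0,0],"fingers":70},{"dp":[0,0,0],"angular":[0,0,0],"fingers":75},{"dp":[0,0,0],"angular":[0,0,0],"fingers":75}]';python3 -m creep '[{"dp":[-10,0,-3],"angular":[0,0,0],"fingers":75},{"dp":[-25,0,-8],"angular":[0,0,0],"fingers":75},{"dp":[-50,0,-15.5],"angular":[0,0,0],"fingers":75},{"dp":[-80,0,-25],"angular":[0,0,0],"fingers":75},{"dp":[-105,0,-33],"angular":[0,0,0],"fingers":75}]'; python3 -m creep '[{"dp":[-20,0,-15],"angular":[0,0,0],"fingers":75},{"dp":[-40,0,-40],"angular":[0,0,0],"fingers":75},{"dp":[-40,0,-40],"angular":[0,0,0],"fingers":75}]'
python3 - <<'E'
from h import *
f=optics.grab_frame('scene');crop(f,200,150,90,110,6,'pics/g34.png')
f=optics.grab_frame('top');crop(f,150,110,200,130,4,'pics/g35.png')
go([575,-10.6,55],-.0507,.3)
E
```

```text
clock: 23.27
eef_pos: [574.8, -10.1, 55.4]
tcp_rot: [3.141, -0.301, -0.05]
contact_force: [0.4, -0.4, 0.9]
opening: 0.877
clock: 23.68
eef_pos: [461.8, -4.6, 55.4]
tcp_rot: [3.141, -0.299, -0.05]
contact_force: [-0.1, -1.4, 0.3]
opening: 0.875
clock: 23.93
eef_pos: [409.0, -2.1, 82.6]
tcp_rot: [3.141, -0.298, -0.049]
contact_force: [-0.5, 0.4, -1.1]
opening: 0.876
t 24.03 at [414.4  -2.1  82.8] [ 3.142 -0.303 -0.049] q [ 0.    0.16  2.4  -0.06  0.28  1.68] op 0.882 F [0.1 0.9 0.5]
dp [145.2   0.5  74.6] w [-0.    -0.003  0.001] rows 3.9141559369436902 0.026713740932712227
```

View pics/g34.png

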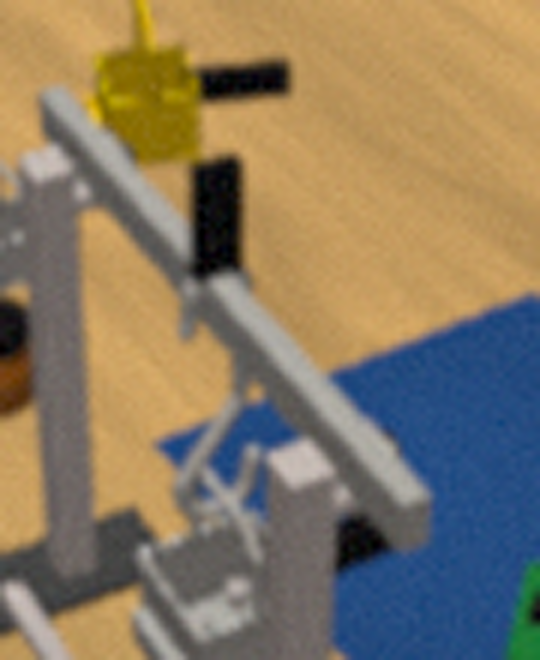

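View pics/g35.png

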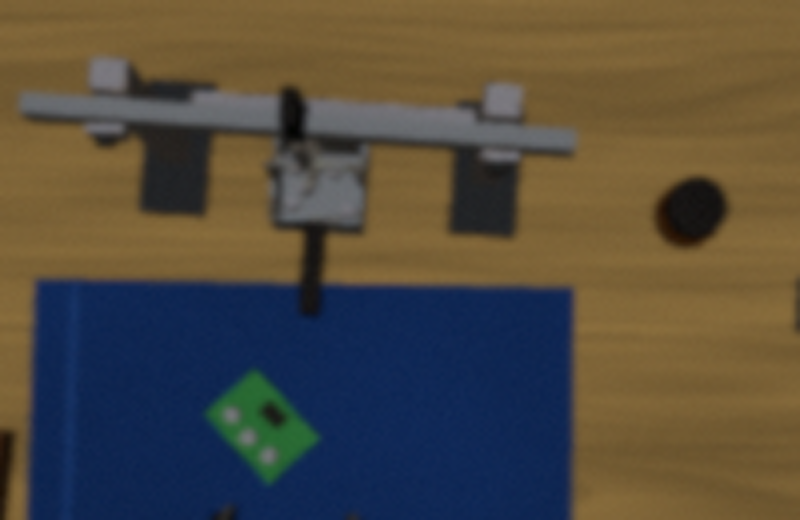

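```bash
W='[{"dp":[0,0,0],"angular":[0,0,0],"fingers":75},{"dp":[0,0,0],"angular":[0,0,0],"fingers":75},{"dp":[0,0,0],"angular":[0,0,0],"fingers":75},{"dp":[0,0,0],"angular":[0,0,0],"fingers":75},{"dp":[0,0,0],"angular":[0,0,0],"fingers":75}]'
python3 -m creep '[{"dp":[0,0,0],"angular":[0,0,0],"fingers":75},{"dp":[0,0,0],"angular":[0,0,0],"fingers":75},{"dp":[0,0,0],"angular":[0,0,0],"fingers":75},{"dp":[0,0,0],"angular":[0,0,0],"fingers":75},{"dp":[0,0,0],"angular":[0,0,0],"fingers":75}]' >/dev/null
python3 - <<'E'
from h import *
# handle end (dark blob on mat) tracked over 0.8 s in the top view
for i in range(16):
    f=optics.grab_frame('top');d=(f.max(2)<45).astype(np.uint8)[165:195,220:236]
    n=cv2.moments(d,True);ys,xs=np.nonzero(d);print(round(n['m10']/n['m00'],2),round(n['m01']/n['m00'],2),ys.max(),len(ys),end=' | ')
cv2.imwrite('pics/end1.png',f)
E
```

```text
7.55 12.07 23 99 | 7.54 12.19 23 97 | 7.55 12.07 23 99 | 7.5 12.07 23 98 | 7.55 12.07 23 99 | 7.56 12.1 23 98 | 7.55 12.07 23 99 | 7.52 12.15 23 98 | 7.52 12.15 23 98 | 7.52 12.15 23 98 | 7.5 12.07 23 98 | 7.55 12.07 23 99 | 7.56 12.1 23 98 | 7.55 12.07 23 99 | 7.55 12.07 23 99 | 7.48 12.04 23 99 |
```

Run:
```python
from h import *
f=optics.grab_frame('scene');crop(f,215,200,70,60,11,'pics/end2.png')
M=R.from_euler('z',-.0507)
for t in(0,.1,.2,.3):
    Q=M*R.from_euler('y',-t); B=np.array([645.5,-14.5,135])
    for l in([-93,0,-50],[-93,0,-72],[-30,32,-47],[-30,-32,-47],[30,32,-47]):
        P=B+Q.apply(l);print(t,l,P.round(0),proj('scene',P).round(1),proj('top',P).round(1))
    print('hz',(B+Q.apply([-75,0,-61]))[2])
```

```text
0 [-93, 0, -50] [553. -10.  85.] [265.7 234.8] [227.5 186.4]
0 [-93, 0, -72] [553. -10.  63.] [265.5 240.4] [228.1 187. ]
0 [-30, 32, -47] [617.  19.  88.] [252.1 248.6] [217.4 162.7]
0 [-30, -32, -47] [614. -45.  88.] [240.8 234.6] [240.7 164.2]
0 [30, 32, -47] [677.  16.  88.] [232.4 256.4] [219.  141.2]
hz 74.0
0.1 [-93, 0, -50] [558. -10.  76.] [264.  237.7] [227.9 184.7]
0.1 [-93, 0, -72] [560. -10.  54.] [263.1 243.6] [228.5 184.6]
0.1 [-30, 32, -47] [622.  19.  85.] [250.5 249.9] [217.6 161.1]
0.1 [-30, -32, -47] [619. -45.  85.] [239.3 235.9] [240.8 162.6]
0.1 [30, 32, -47] [682.  16.  91.] [230.9 256.1] [219.  139.3]
hz 66.8172396695283
0.2 [-93, 0, -50] [564. -10.  68.] [262.  240.7] [228.3 182.7]
0.2 [-93, 0, -72] [569. -11.  46.] [260.5 246.7] [228.9 181.8]
0.2 [-30, 32, -47] [627.  18.  83.] [248.9 251.2] [217.8 159.4]
0.2 [-30, -32, -47] [624. -45.  83.] [237.7 237.1] [241.  160.9]
0.2 [30, 32, -47] [686.  15.  95.] [229.4 255.7] [219.  137.5]
hz 60.315738942054665
0.3 [-93, 0, -50] [572. -11.  60.] [259.8 243.5] [228.6 180.4]
0.3 [-93, 0, -72] [578. -11.  39.] [257.6 249.6] [229.3 178.9]
0.3 [-30, 32, -47] [632.  18.  81.] [247.2 252.3] [218.  157.6]
0.3 [-30, -32, -47] [629. -46.  81.] [236.1 238.1] [241.1 159.1]
0.3 [30, 32, -47] [690.  15.  99.] [228.1 255.1] [218.9 135.8]
hz 54.56045866373755
```

View pics/end2.png

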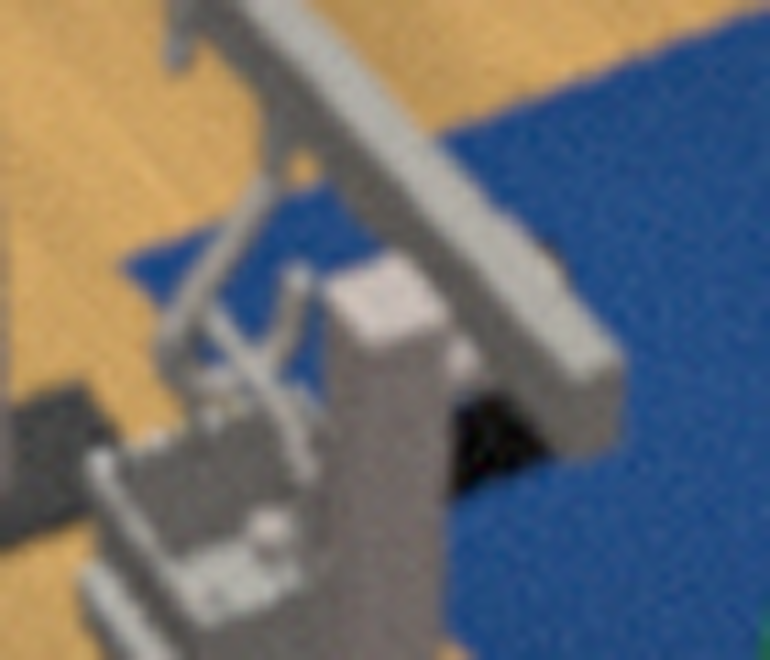

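```bash
python3 -c "
from rig import r
print(r.sense()['clock']);print(r.sign_off())"
```

```text
25.3
the job is handed in; nothing more can be done
None
```

The S-hook is home in the rail's notch and let go of. The larger grey bin hangs by its bail from the hook's lower curl. I handed the job in at 25.3 s; no verdict was reported.

- **Hook:** I lifted it out of the block, lowered it over the rail about 8 mm to the side of the notch, and worked it along until it dropped. By the arm's position the crown sat about 8.7 mm below the bar's top edge. The highest force I read while doing this was about 8 N.
- **Bin:** I took it by its handle with the tool tilted 0.3 rad. The first approach brought the last joint close to its limit, so I turned the gripper half round before gripping. I felt about 6 N when the bail seated, then released it and backed straight off.
- **Final checks:**
  - The handle's end stayed still to within about 0.1 px over 0.8 s.
  - Its pixel position in both views matches a level bin, with the handle about 74 mm up.
  - The circuit board and jar look unmoved, and the arm never went near the spool. I did not measure any of them at the end.
- **Disagreements:** The two cameras differed by 1 to 2 px (about 2 to 4 mm), and the arm's position readings drifted by 1 to 2 mm. I relied on relative positions and contact forces instead.

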